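# Load the sprung blank magazine, lock and cap it

## Task

Take the dust cap off the sprung magazine and set it aside on the bench, then load every aluminium blank on the bench: lay each flat in the mouth and push it down until the two catches snap over its top and hold it. When all are held, drive the sprung lock pin beside the column fully home with the mallet, not with the fingers; stand the mallet back upright on the middle of its grey pad, put the cap back on the mouth so that it sits level and fully down, and leave everything else where it is.

Things in the scene. Friction and masses are not known exactly. Their poses are not given: they have to be found in the camera images.
- magazine: Fixed steel magazine. Origin at its underside, on the column's axis; z up. Two grey C-shaped end posts face each other along its x. Outer faces: x = +-40 mm (+-52 at the catch housings, z 89 to 119), y = +-30. Base plate 10 mm thick, x -75 to +145, y +-50. On it at x = +120, y = 0 stands the lock pin's block, 44 x 44 mm, top at z = 54.
- mouth (a point): Centre of the column's open mouth, 134 mm above the magazine's underside. The well is 64 mm (x) by 44 mm (y), so a blank's 60 mm side lies along magazine x; straight from z = 10 to 122 mm, flared outward above. The posts wrap 10 mm round the blank's corners: both y sides are open over the full height, 44 mm wide, for fingers that hold a blank by its 40 mm width.
- catch_level (a point): On the axis, 100 mm above the magazine's underside: the flat undersides of two spring catches, 16 mm wide, mid-post, 7 mm into the well (50 mm free between), ramps above (z 103 to 118). A blank laid in rests with its underside at z about 114; pushed until its top is at 95 to 98 mm the catches snap over it; let go, its top rises to about 100. Pushed less, it springs back.
- follower (a joint): Spring plate (56 x 36 mm) under the blanks: m pressed down. 0 = empty magazine, plate top at z = 98 mm; about 0.016 with one blank and 0.018 more for each further one, 0.078 at most. Spring 3 N at the top, rising 0.15 N per mm, about 14 N with four blanks; the catches add up to about 8 N while a blank passes.
- lock_pin (a joint): Sprung steel lock pin with a round head 26 mm across, 6 mm thick. 0 = fully up, grows downward to 0.014 m = fully home, where the head sits 1 mm above its block. Stays where it is left; takes about 7 N to move, rising to about 11 N near the end. Starts at 0 to 0.003.
- pin_top (a point): Centre of the top face of the lock pin's head: at magazine x = +120 mm, y = 0; 75 mm above the magazine's underside when the pin is up, 61 mm when fully home.
- mallet: Stubby mallet, about 0.36 kg, standing on a face of its black head: upright cylinder 48 mm across, 65 tall; origin at the centre of its lower face, z up. Wooden handle sticks out level to its -x, x = -24 to -115 mm, 18 wide (y), 22 tall, centre line 32.5 mm above the face. Hold it by the handle close to the head, or by the head.
- cap: Dust cap, 0.14 kg: aluminium plate 92 (x) x 72 (y) x 4 mm, origin at the centre of its underside, z up. Below, a black plug 56 x 36 mm, 12 deep, drops into the mouth; on top, a black grip 44 long (x), 16 wide (y), up to z = +28 mm. Starts on the mouth, lined up with the magazine, origin 134 mm above its underside; on the bench it stands on its plug (origin at 12 mm).
- pad: Grey rubber pad fixed to the bench, 100 x 100 x 6 mm, origin at the centre of its underside; the mallet starts on it and is put back there.
- blank1: Plain aluminium blank, a flat block 60 (x) x 40 (y) x 18 (z) mm, origin at its centre, about 0.12 kg. Lies flat on the bench; may be absent. All blanks are alike, and either flat face and either end may lead.
- blank2: Plain aluminium blank, a flat block 60 (x) x 40 (y) x 18 (z) mm, origin at its centre, about 0.12 kg. Lies flat on the bench; may be absent. All blanks are alike, and either flat face and either end may lead.
- blank3: Plain aluminium blank, a flat block 60 (x) x 40 (y) x 18 (z) mm, origin at its centre, about 0.12 kg. Lies flat on the bench; may be absent. All blanks are alike, and either flat face and either end may lead.
- blank4: Plain aluminium blank, a flat block 60 (x) x 40 (y) x 18 (z) mm, origin at its centre, about 0.12 kg. Lies flat on the bench; may be absent. All blanks are alike, and either flat face and either end may lead.
- nut: Steel hex nut, 26 mm across, 12 mm tall, among the blanks; a bystander, to be left alone. Origin at its underside.
- spray: Spray can, 64 mm across, 190 mm tall; a bystander, to be left alone. Origin at its underside.
- stub: Steel bar stub, 38 mm across, 50 mm tall; a bystander, to be left alone. Origin at its underside.
- wrench: Wrench lying on the bench; a bystander, to be left alone. Origin at its underside.
- parallel: Dark steel bar, 150 x 30 x 20 mm; a bystander, to be left alone. Origin at its underside.
- cup: White cup, 76 mm across, 95 mm tall; a bystander, to be left alone. Origin at its underside.
Not all that is in view belongs to the job. Leave any black or brown look-alike of the blank4 alone.

How it is judged:
By the outcome, as a careful person would: the job done as asked, in the order asked, and still so for the second after the job is handed in, with the robot touching nothing.
Of blank1, blank2, blank3, blank4 only 2 to 4 are there at a start; the rules pass over those that are not, and their reading is None.
At some moment in a run one of blank1, blank2, blank3, blank4 may be knocked a few centimetres aside while the robot is not near it.
It also fails if it takes over 210 s, if anything falls off the work surface, if the arm or the gripper's body presses on something with over 40 N, if the wrist force passes 120 N, or if a joint passes its speed limit or range.

## Robot

A 6-joint arm with a two-finger parallel gripper is mounted at the origin on the work surface. World frame = base frame: x ahead of the robot, y to its left, z up, the work surface at z = 0. Lengths are in m, angles in degrees, forces in N, time in s.
With the tool pointing down it reaches from about 0.35 to 0.85 m from the base axis. Payload 8.1 kg.
Tool frame: the origin (TCP) lies at the centre of the arm's flange, where the gripper is bolted on; the fingertips stand 173 mm ahead of it and the grasp point (between the pads) lies 155 mm ahead of it (ctrl.grip_point_offset is the distance from the TCP to the grasp point, in m); z points along the fingers, y is the direction in which the jaws open and shut (so a half turn about z gives the same grasp; the last joint's range is limited). The gripper opens to 85 mm and grips with 20 to 120 N. Pads are 22 mm wide; open, the fingers measure 114 mm over their backs; the gripper's body (76 mm by 85 mm) begins 54 mm behind the grasp point. The pads swing forward as they close: fully open they stand 13 mm farther back than shut.
Start: joints at [67.472, 7.471, 85.268, -0, 87.261, -4.893], TCP at [0.182, 0.572, 0.405] pointing down, gripper open.
Joint ranges: [-169.43, 169.43], [-51.17, 129.36], [1.28, 143.12], [-76.62, 256.62], [0, 156.53], [-152.29, 152.29]. Speed limits (degrees/s): [136.94, 136.94, 159.86, 180, 180, 180].

## Interface

Orientations are given as a 3x3 rotation matrix whose columns are the frame's x, y, z axes.
In Python, from cell import ctrl gives the robot as it stands.
- The arm moves only by the tool apply_moves, never from a script. Its argument "series" is a list of rows, each an object of numbers: "x", "y", "z": the shift along the tool's x, y, z scaled (see below); "wx", "wy", "wz": the turn, a rotation vector about the tool's x, y, z scaled (see below); "hand": the opening, from 0 (shut) to 1 (fully open). In form: [{"x": .., "y": .., "z": .., "wx": .., "wy": .., "wz": .., "hand": ..}, ...]. A call has 1 to 10 rows; each row shifts and turns the pose as measured when the row begins, along the tool's axes as they then stand; what a row does not reach is not made up. The controller multiplies each number of a shift by 0.75 m and each number of a turn by 360 degrees. A row lasts 1/10 s, in which the tool goes at most 50 mm and 8.59 degrees, less where a joint would pass 70% of its speed; a pose out of reach is approached as far as the arm can. A call with a number of a shift or a turn outside -1 to 1 is refused whole. A call with a gripper value outside its range is refused whole. The fingers move at their own pace and stop on an object; the grip force is fixed at half the most. Time passes only in rows, so rows that do not move let the fingers close. It gives the time, the measured TCP pose, the force and the opening at its end, in the units of the state.
- ctrl.read_state(): the state, without advancing time (a new reading comes with each control period).
- ctrl.snapshot(name): name is "scene" or "top" or "wrist"; returns a dict with "pixels" (400x640x3 uint8, red, green, blue), "z_map" (400x640 float32, m along the optical axis (not along the pixel's ray), 0 where there is no reading), "mtx" (3x3 intrinsics, pixels), "k1" (the pictures are not rectified: a ray, as slopes to the right and down, at radius r is drawn at 1 + k1 r^2 times it, then the intrinsics apply), "pose" (4x4, takes a point from camera to world coordinates). Camera axes: x right, y up, looking along -z (the intrinsics and any distortion apply to the point x, -y, -z); pixel columns grow to the right and rows downward; lengths in m; the calibration is good to about 2 mm. A picture is of the moment at which its call begins.
- ctrl.job_done(): hands the job in, once; it reports no verdict.
The state is a dict: "time": time; "qpos": joint angles; "dq": joint speeds; "tau": joint torques, N m; "tcp_pos": TCP position; "ee_rot": TCP orientation; "contact_force": force on the tool from outside, world axes, zero at the start; "torque": the same for the moment, N m; "opening": finger opening in m.
Only numpy, scipy, OpenCV 4.12 (cv2) and the standard library are available. Lean on these libraries where they do the work, as an engineer would, in place of code of your own. Each camera call takes 0.05 s, during which the arm holds its last target.

## Working session

There is one attempt and no reset: what is moved stays moved. The work goes in short steps, Python scripts to look and compute and a tool call to move; the robot and the scene stay as the last step left them, time stands still between calls to the robot, and variables do not carry over. Pictures are saved under pics/ and viewed, and the job is handed in when it is done.

Besides the shell and the picture viewer there is one more tool, called as name(argument=value, ...) on one line, values as JSON. apply_moves: Moves the arm, as the interface text tells. Shifts and turns lie within -1 to 1; 1 stands for 0.75 m of shift or 360 degrees of turn. Its arguments: {"type":"object","properties":{"series":{"type":"array"}},"required":["series"]}

```bash
ls; mkdir -p pics; cat > h.py <<'E'
import numpy as np, cv2
from cell import ctrl
def snap(n): return ctrl.snapshot(n)
def save(s,name,crop=None,scale=1):
    im=s["pixels"][:,:,::-1].copy()
    if crop: x0,y0,x1,y1=crop; im=im[y0:y1,x0:x1]
    if scale!=1: im=cv2.resize(im,None,fx=scale,fy=scale,interpolation=cv2.INTER_CUBIC)
    cv2.imwrite("pics/"+name+".png",im)
def ray(s,u,v):
    K=np.array(s["mtx"],float);k=s["k1"]
    xd=(np.asarray(u,float)-K[0,2])/K[0,0]; yd=(np.asarray(v,float)-K[1,2])/K[1,1]
    x,y=xd,yd
    for _ in range(20):
        f=1+k*(x*x+y*y); x,y=xd/f,yd/f
    T=np.array(s["pose"])
    d=np.stack([x,-y,-np.ones_like(x)],-1)@T[:3,:3].T
    return T[:3,3],d
def onplane(s,u,v,z):
    o,d=ray(s,u,v); t=(z-o[2])/d[...,2]
    return o+d*t[...,None]
def cloud(s):
    v,u=np.mgrid[0:400,0:640]
    o,d=ray(s,u,v); z=s["z_map"]
    return o+d*z[...,None], z>0
def proj(s,p):
    T=np.array(s["pose"]);q=(np.asarray(p)-T[:3,3])@T[:3,:3]
    x=q[...,0]/-q[...,2];y=-q[...,1]/-q[...,2];f=1+s["k1"]*(x*x+y*y);K=np.array(s["mtx"])
    return np.stack([K[0,0]*x*f+K[0,2],K[1,1]*y*f+K[1,2]],-1)
def st():
    s=ctrl.read_state(); print("t",s["time"],"tcp",np.round(s["tcp_pos"],4),"F",np.round(s["contact_force"],1),"open",round(s["opening"],4),"q",np.round(s["qpos"],1)); return s
E
python3 - <<'E'
from h import *
s=st();print(s["ee_rot"],ctrl.grip_point_offset)
for n in("scene","top","wrist"):
    a=snap(n);save(a,n+"0");print(n,a["mtx"],a["k1"],np.round(a["pose"],3))
E
```

```text
pics
t 0.0 tcp [0.1817 0.5716 0.4037] F [ 0.4 -0.3  0.4] open 0.0853 q [67.5  7.5 85.3 -0.  87.3 -4.9]
[[-9.53000009e-01  3.02969535e-01 -6.66207156e-04]
 [ 3.02970243e-01  9.52998512e-01 -1.69379108e-03]
 [ 1.21727332e-04 -1.81602386e-03 -9.99998344e-01]] 0.1547
scene [[480.56856562   0.         318.81615828]
 [  0.         480.56856562 200.98165132]
 [  0.           0.           1.        ]] -0.08087728834473178 [[ 0.9   -0.246  0.361  1.15 ]
 [ 0.437  0.517 -0.736 -1.252]
 [-0.005  0.82   0.573  1.071]
 [ 0.     0.     0.     1.   ]]
top [[371.56514657   0.         314.64336062]
 [  0.         371.56514657 199.32064727]
 [  0.           0.           1.        ]] -0.024708285706318372 [[ 0.009  0.993 -0.117  0.416]
 [-1.     0.01   0.009 -0.022]
 [ 0.01   0.117  0.993  1.222]
 [ 0.     0.     0.     1.   ]]
wrist [[276.34399431   0.         321.57886554]
 [  0.         276.34399431 203.22923619]
 [  0.           0.           1.        ]] -0.012943745114852063 [[ 0.303 -0.916 -0.264  0.115]
 [ 0.953  0.291  0.087  0.593]
 [-0.003 -0.278  0.961  0.373]
 [ 0.     0.     0.     1.   ]]
```

View pics/scene0.png

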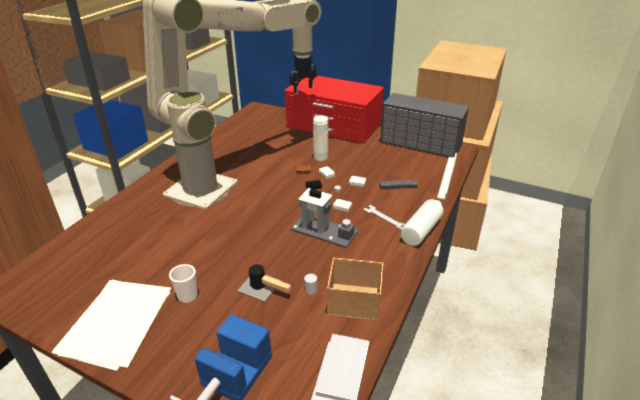

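View pics/top0.png

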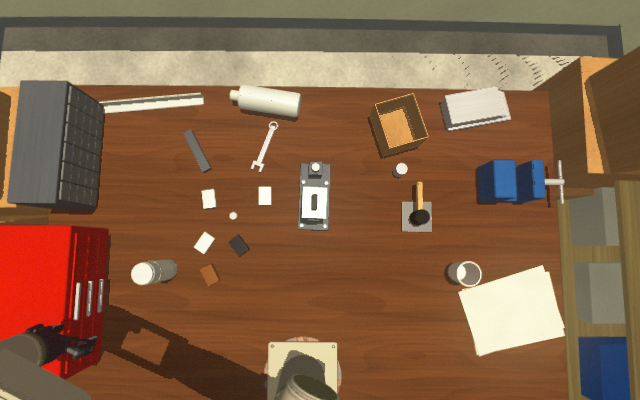

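View pics/wrist0.png

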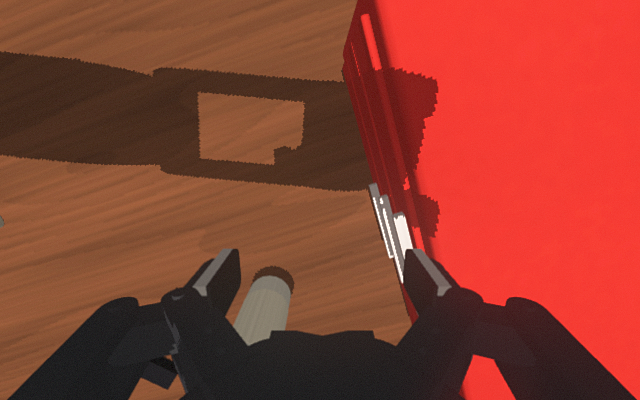

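Top view: the white blanks are at (209,198), (265,195) and (204,242). Look-alikes are black at (239,245) and brown at (209,275), and the nut is at (233,215). The capped magazine is at (314,200) with its lock pin at (316,168). The mallet is on its pad at (417,215). Next I check a close crop and measure.

```bash
cat > m0.py <<'E'
from h import *
s=snap("top"); P,ok=cloud(s)
save(s,"c1",(180,150,340,290),5)
hsv=cv2.cvtColor(s["pixels"],cv2.COLOR_RGB2HSV)
def rects(m,z,lo=40,hi=4000):
    n,L,S,C=cv2.connectedComponentsWithStats(m.astype(np.uint8))
    for i in range(1,n):
        if lo<S[i,4]<hi:
            c=max(cv2.findContours((L==i).astype(np.uint8),0,2)[0],key=len)[:,0]
            q=onplane(s,c[:,0],c[:,1],z)[:,:2]
            r=cv2.minAreaRect((q*1000).astype(np.float32))
            print(np.round(C[i]),S[i,4],np.round(r[0],1),np.round(r[1],1),round(r[2],1), "zmed",round(float(np.median(P[...,2][L==i])),4))
roi=np.zeros((400,640),bool);roi[100:300,120:460]=1
print("white");rects((hsv[...,1]<60)&(hsv[...,2]>190)&roi,0.018)
print("grey");rects((hsv[...,1]<60)&(hsv[...,2]<=190)&(hsv[...,2]>60)&roi,0.01)
print("black");rects((hsv[...,2]<55)&roi,0.018)
E
python3 m0.py
```

```text
white
[159. 104.] 547 [875.6 486.2] [ 25.1 281. ] 5.5 zmed 0.0037
[274. 104.] 465 [872.2 126.9] [ 42.  202.2] 0.6 zmed 0.0722
[454. 110.] 256 [ 861.8 -499.3] [80.9 44.9] 1.0 zmed 0.0527
[264. 148.] 257 [735.8 133.7] [ 35.2 173.8] 70.1 zmed 0.0069
[315. 167.] 50 [666.6 -34.9] [23.5 23.1] 0.6 zmed 0.0715
[401. 168.] 97 [ 664.8 -317.8] [33.7 33.6] 0.7 zmed 0.0489
[264. 196.] 216 [568.6 130.7] [56.4 36. ] 1.3 zmed 0.0176
[314. 202.] 661 [547.5 -30.9] [101.6  78.4] 0.3 zmed 0.1378
[208. 199.] 227 [557.  313.6] [58.7 41.2] 9.6 zmed 0.0178
[204. 243.] 235 [414. 322.] [40.2 59.8] 57.0 zmed 0.0177
[141. 273.] 360 [313.7 519.2] [66.7 64.2] 3.2 zmed 0.1905
grey
[138. 101.] 112 [891.  551.7] [ 11.2 160.4] 5.3 zmed 0.0132
[269. 109.] 322 [868.2 127.9] [ 56.4 217.1] 0.6 zmed 0.0532
[448. 117.] 210 [ 853.1 -491.2] [107.9  46.3] 11.8 zmed 0.0235
[197. 151.] 381 [719.3 361.9] [149.8  29.5] 28.3 zmed 0.0196
[314. 193.] 1130 [572.4 -30.8] [ 98.2 223.7] 88.4 zmed 0.0103
[396. 173.] 46 [ 652.4 -304.2] [34.7 22.4] 36.1 zmed 0.0265
[314. 202.] 96 [550.1 -29.5] [19.4 53.2] 86.4 zmed 0.1614
[415. 217.] 586 [ 505.4 -367.3] [95.4 97. ] 0.5 zmed 0.0054
[239. 245.] 197 [407.1 212. ] [56.9 36.9] 40.1 zmed 0.0181
[160. 270.] 308 [326.  459.7] [68.4 99.3] 11.5 zmed 0.1479
black
[418. 217.] 164 [ 503.  -373.6] [45.7 59.5] 0.5 zmed 0.0676
```

View pics/c1.png

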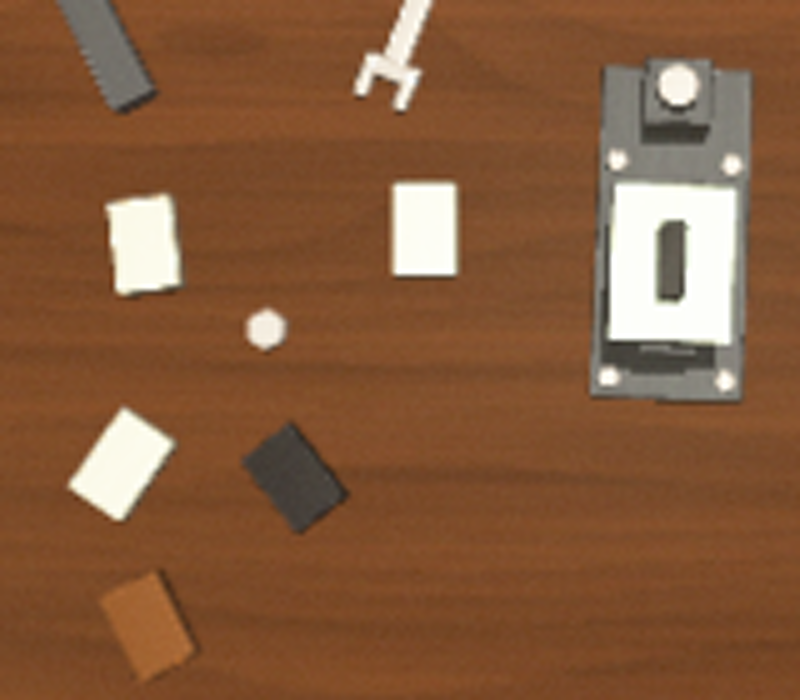

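Three aluminium blanks are present. The black and brown look-alikes are excluded. Next I move the wrist camera over the magazine.

apply_moves(series=[{"wz": -0.022, "hand": 1}, {"wz": -0.022}, {"x": -0.03, "y": -0.057}, {"x": -0.03, "y": -0.057}, {"x": -0.03, "y": -0.057}, {"x": -0.03, "y": -0.057}, {"x": -0.03, "y": -0.057}, {"x": -0.03, "y": -0.057}, {"x": -0.03, "y": -0.057}, {"x": -0.03, "y": -0.057}])

```text
invalid input at $.series[0]: expected keys x, y, z, wx, wy, wz, hand
```

apply_moves(series=[{"x": 0, "y": 0, "z": 0, "wx": 0, "wy": 0, "wz": -0.022, "hand": 1}, {"x": 0, "y": 0, "z": 0, "wx": 0, "wy": 0, "wz": -0.022, "hand": 1}, {"x": -0.03, "y": -0.057, "z": 0, "wx": 0, "wy": 0, "wz": 0, "hand": 1}, {"x": -0.03, "y": -0.057, "z": 0, "wx": 0, "wy": 0, "wz": 0, "hand": 1}, {"x": -0.03, "y": -0.057, "z": 0, "wx": 0, "wy": 0, "wz": 0, "hand": 1}, {"x": -0.03, "y": -0.057, "z": 0, "wx": 0, "wy": 0, "wz": 0, "hand": 1}, {"x": -0.03, "y": -0.057, "z": 0, "wx": 0, "wy": 0, "wz": 0, "hand": 1}, {"x": -0.03, "y": -0.057, "z": 0, "wx": 0, "wy": 0, "wz": 0, "hand": 1}, {"x": -0.03, "y": -0.057, "z": 0, "wx": 0, "wy": 0, "wz": 0, "hand": 1}, {"x": -0.03, "y": -0.057, "z": 0, "wx": 0, "wy": 0, "wz": 0, "hand": 1}])

```text
time: 1.2
tcp_pos: [0.3567, 0.2185, 0.4]
ee_rot: [[-1.0, 0.009, -0.003], [0.009, 1.0, -0.006], [0.003, -0.006, -1.0]]
contact_force: [1.5, 0.2, 0.0]
opening: 0.0854
```

```bash
cat >> h.py <<'E'
def need(target,yaw=None,s=None):
    "target TCP pos; yaw = direction of tool x (deg, world). prints the turn then the shift in tool axes, in scaled units"
    s=s or ctrl.read_state(); R=np.array(s["ee_rot"]); p=np.array(s["tcp_pos"])
    from scipy.spatial.transform import Rotation as Ro
    if yaw is not None:
        c,n=np.cos(np.radians(yaw)),np.sin(np.radians(yaw))
        Rt=np.array([[c,n,0],[n,-c,0],[0,0,-1]],float)
        w=Ro.from_matrix(R.T@Rt).as_rotvec(degrees=True)/360; print("turn",np.round(w,4),"rows>=",np.ceil(np.linalg.norm(w)*360/8.5))
        R2=Rt
    else: R2=R
    d=R2.T@(np.array(target)-p)/0.75
    print("shift",np.round(d,4),"rows>=",np.ceil(np.linalg.norm(d)*.75/.05), "now",np.round(p,4),"yaw",round(np.degrees(np.arctan2(R[1,0],R[0,0])),2),"tilt",np.round(R[:2,2],4),"F",np.round(s["contact_force"],1),"op",round(s["opening"],4),"t",round(s["time"],2))
E
python3 - <<'E'
from h import *
need([0.49,-0.03,0.42],180)
E
```

```text
turn [-0.0009 -0.0005 -0.0014] rows>= 1.0
shift [-0.1777 -0.3314 -0.0266] rows>= 6.0 now [0.3567 0.2185 0.4   ] yaw 179.49 tilt [-0.0029 -0.0055] F [1.5 0.2 0. ] op 0.0854 t 1.2
```

apply_moves(series=[{"x": -0.025, "y": -0.0475, "z": -0.004, "wx": 0, "wy": 0, "wz": 0, "hand": 1}, {"x": -0.025, "y": -0.0475, "z": -0.004, "wx": 0, "wy": 0, "wz": 0, "hand": 1}, {"x": -0.025, "y": -0.0475, "z": -0.004, "wx": 0, "wy": 0, "wz": 0, "hand": 1}, {"x": -0.025, "y": -0.0475, "z": -0.004, "wx": 0, "wy": 0, "wz": 0, "hand": 1}, {"x": -0.025, "y": -0.0475, "z": -0.004, "wx": 0, "wy": 0, "wz": 0, "hand": 1}, {"x": -0.025, "y": -0.0475, "z": -0.004, "wx": 0, "wy": 0, "wz": 0, "hand": 1}, {"x": -0.025, "y": -0.0475, "z": -0.004, "wx": 0, "wy": 0, "wz": 0, "hand": 1}, {"x": 0, "y": 0, "z": 0, "wx": 0, "wy": 0, "wz": 0, "hand": 1}])

```text
time: 2.0
tcp_pos: [0.489, -0.049, 0.4229]
ee_rot: [[-1.0, 0.015, -0.0], [0.015, 1.0, -0.007], [-0.0, -0.007, -1.0]]
contact_force: [0.1, 1.3, 0.1]
opening: 0.0856
```

```bash
python3 - <<'E'
from h import *
st(); s=snap("wrist");save(s,"w1"); need([0.49,-0.03,.42],180)
t=snap("top"); save(t,"t1")
E
```

```text
t 2.0 tcp [ 0.489  -0.049   0.4229] F [0.1 1.3 0.1] open 0.0856 q [ -11.6  -10.   100.6   -0.4   89.3 -100.7]
turn [-0.0009 -0.0002 -0.0023] rows>= 1.0
shift [-0.0022  0.0232  0.0034] rows>= 1.0 now [ 0.4884 -0.0474  0.4226] yaw 179.16 tilt [-0.001  -0.0055] F [-0.4  0.6  0. ] op 0.0854 t 2.05
```

View pics/w1.png

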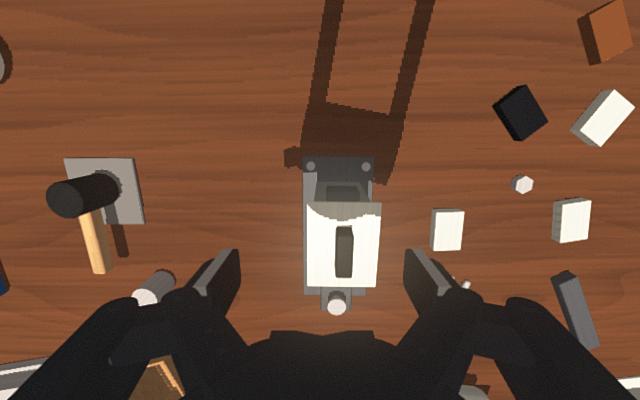

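```bash
python3 - <<'E'
from h import *
import cv2
s=snap("wrist");save(s,"w2",(285,145,395,325),3.3)
P,ok=cloud(s)
t=snap("top");Q,_=cloud(t); save(t,"t2",(290,150,340,240),6)
for nm,a,C in(("w",s,P),("t",t,Q)):
    z=C[...,2]; 
    m=(z>0.13)&(z<0.145)&(np.hypot(C[...,0]-.55,C[...,1]+.03)<.08)
    c=C[m]; print(nm,"cap plate z",np.median(c[:,2]),len(c), cv2.minAreaRect((c[:,:2]*1000).astype(np.float32)))
    m=(z>0.148)&(z<0.17)&(np.hypot(C[...,0]-.55,C[...,1]+.03)<.05)
    c=C[m]; print("grip z",np.percentile(c[:,2],[5,50,95]),len(c), cv2.minAreaRect((c[:,:2]*1000).astype(np.float32)))
    m=(z>0.064)&(z<0.08)&(np.hypot(C[...,0]-.67,C[...,1]+.03)<.03)
    c=C[m]; print("pin z",np.percentile(c[:,2],[5,50,95]),len(c), cv2.minAreaRect((c[:,:2]*1000).astype(np.float32)))
    m=(z>0.005)&(z<0.015)&(np.abs(C[...,0]-.58)<.13)&(abs(C[...,1]+.03)<.07)
    c=C[m]; print("base z",np.percentile(c[:,2],[5,50,95]),len(c), cv2.minAreaRect((c[:,:2]*1000).astype(np.float32)))
E
```

```text
w cap plate z 0.13850728535918744 5225 ((538.1348266601562, -30.75128173828125), (71.9429702758789, 93.15717315673828), 88.21363067626953)
grip z [0.15361794 0.16227226 0.16340541] 849 ((537.341552734375, -30.873687744140625), (15.9983491897583, 43.74220275878906), 88.5656967163086)
pin z [0.06905268 0.07273839 0.07381656] 263 ((656.8240356445312, -34.429962158203125), (24.493091583251953, 24.130111694335938), 89.3586654663086)
base z [0.00883047 0.01025756 0.01210419] 2740 ((573.0464477539062, -31.972705841064453), (100.13206481933594, 220.40267944335938), 88.42051696777344)
t cap plate z nan 0 ((0.0, 0.0), (0.0, 0.0), 0.0)
  return _methods._mean(a, axis=axis, dtype=dtype,
  ret = ret.dtype.type(ret / rcount)
Traceback (most recent call last):
IndexError: index -1 is out of bounds for axis 0 with size 0
```

View pics/w2.png

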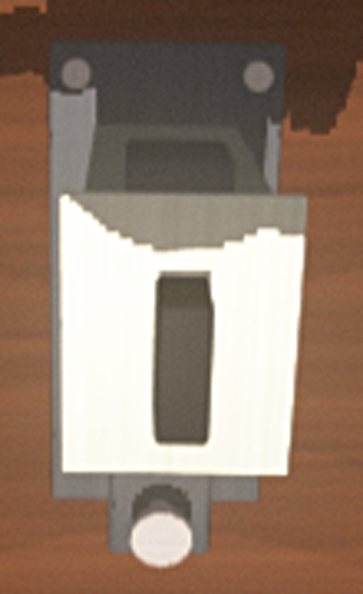

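View pics/t2.png

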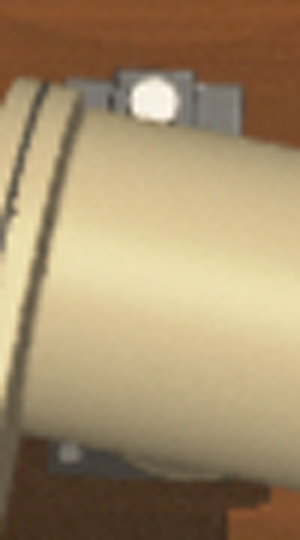

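Wrist view: the cap plate is centred near (342,245), the pin head at (337,305), and the base plate runs from (304,157) to (365,290). The wrist depth agrees with this: magazine origin (0.538, -0.031), x axis at -1.7°, pin top around z 0.073.

```bash
python3 - <<'E'
from h import *
need([0.538,-0.031,0.36],178.3)
E
```

```text
turn [-0.0007 -0.0002  0.003 ] rows>= 1.0
shift [-0.0667  0.0201  0.0833] rows>= 2.0 now [ 0.4875 -0.0446  0.4225] yaw 179.38 tilt [-0.0013 -0.0047] F [-0.2  0.4 -0.6] op 0.0851 t 2.2
```

apply_moves(series=[{"x": 0, "y": 0, "z": 0, "wx": 0, "wy": 0, "wz": 0.003, "hand": 1}, {"x": -0.033, "y": 0.01, "z": 0.04, "wx": 0, "wy": 0, "wz": 0, "hand": 1}, {"x": -0.033, "y": 0.01, "z": 0.04, "wx": 0, "wy": 0, "wz": 0, "hand": 1}, {"x": 0, "y": 0, "z": 0, "wx": 0, "wy": 0, "wz": 0, "hand": 1}, {"x": 0, "y": 0, "z": 0, "wx": 0, "wy": 0, "wz": 0, "hand": 1}])

```text
time: 2.7
tcp_pos: [0.5376, -0.0254, 0.3626]
ee_rot: [[-1.0, 0.027, 0.002], [0.027, 1.0, -0.005], [-0.002, -0.005, -1.0]]
contact_force: [0.3, 0.4, 1.9]
opening: 0.0853
```

```bash
python3 - <<'E'
from h import *
need([0.538,-0.031,0.316],178.3)
s=snap("wrist");save(s,"w3")
P,ok=cloud(s);z=P[...,2]
m=(z>0.148)&(z<0.17)&(np.hypot(P[...,0]-.54,P[...,1]+.03)<.05)
c=P[m];print(len(c),np.percentile(c[:,2],95),cv2.minAreaRect((c[:,:2]*1000).astype(np.float32)))
E
```

```text
turn [-0.0008  0.0003  0.0005] rows>= 1.0
shift [-0.0007 -0.0075  0.0621] rows>= 1.0 now [ 0.5376 -0.0254  0.3626] yaw 178.48 tilt [ 0.002  -0.0048] F [0.3 0.4 1.9] op 0.0853 t 2.7
1582 0.16337645521174696 ((537.4124755859375, -30.919687271118164), (15.788971900939941, 43.98154830932617), 88.54903411865234)
```

View pics/w3.png

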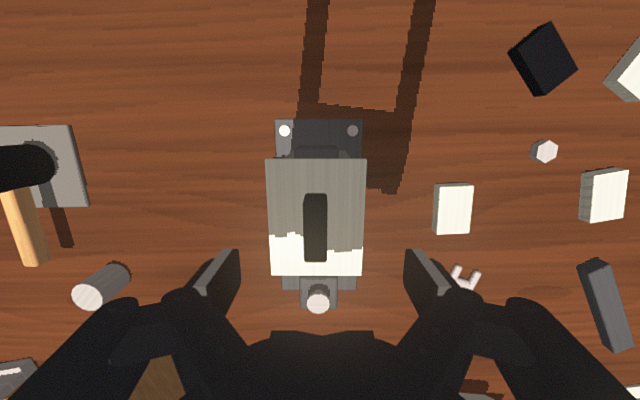

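The wrist view shows the cap grip at (315,228), midway between the fingers. I descend and grip it.

apply_moves(series=[{"x": -0.0007, "y": -0.0075, "z": 0.02, "wx": -0.0008, "wy": 0, "wz": 0, "hand": 1}, {"x": 0, "y": 0, "z": 0.02, "wx": 0, "wy": 0, "wz": 0, "hand": 1}, {"x": 0, "y": 0, "z": 0.02, "wx": 0, "wy": 0, "wz": 0, "hand": 1}, {"x": 0, "y": 0, "z": 0, "wx": 0, "wy": 0, "wz": 0, "hand": 1}, {"x": 0, "y": 0, "z": 0, "wx": 0, "wy": 0, "wz": 0, "hand": 1}])

```text
time: 3.25
tcp_pos: [0.5367, -0.0317, 0.3167]
ee_rot: [[-1.0, 0.027, 0.006], [0.027, 1.0, -0.0], [-0.006, 0.0, -1.0]]
contact_force: [-0.8, -0.4, 0.3]
opening: 0.0852
```

```bash
python3 - <<'E'
from h import *
need([0.538,-0.031,0.316],178.3)
E
```

```text
turn [0.     0.001  0.0004] rows>= 1.0
shift [-0.0017  0.001   0.0009] rows>= 1.0 now [ 0.5367 -0.0317  0.3167] yaw 178.43 tilt [ 0.0063 -0.    ] F [-0.8 -0.4  0.3] op 0.0852 t 3.25
```

apply_moves(series=[{"x": -0.0017, "y": 0.001, "z": 0, "wx": 0, "wy": 0.001, "wz": 0, "hand": 1}, {"x": 0, "y": 0, "z": 0, "wx": 0, "wy": 0, "wz": 0, "hand": 0}, {"x": 0, "y": 0, "z": 0, "wx": 0, "wy": 0, "wz": 0, "hand": 0}, {"x": 0, "y": 0, "z": 0, "wx": 0, "wy": 0, "wz": 0, "hand": 0}, {"x": 0, "y": 0, "z": 0, "wx": 0, "wy": 0, "wz": 0, "hand": 0}, {"x": 0, "y": 0, "z": 0, "wx": 0, "wy": 0, "wz": 0, "hand": 0}, {"x": 0, "y": 0, "z": 0, "wx": 0, "wy": 0, "wz": 0, "hand": 0}, {"x": 0, "y": 0, "z": 0, "wx": 0, "wy": 0, "wz": 0, "hand": 0}])

```text
time: 4.05
tcp_pos: [0.5389, -0.0312, 0.3189]
ee_rot: [[-1.0, 0.028, 0.003], [0.028, 1.0, -0.0], [-0.003, -0.0, -1.0]]
contact_force: [-0.3, -0.1, -1.2]
opening: 0.0146
```

```bash
python3 - <<'E'
from h import *
need([0.538,-0.031,0.316],178.3)
E
```

```text
turn [-0.0001  0.0004  0.0003] rows>= 1.0
shift [0.0012 0.0002 0.0039] rows>= 1.0 now [ 0.5389 -0.0312  0.3189] yaw 178.42 tilt [ 0.0028 -0.0005] F [-0.3 -0.1 -1.2] op 0.0146 t 4.05
```

apply_moves(series=[{"x": 0, "y": 0, "z": -0.03, "wx": 0, "wy": 0, "wz": 0, "hand": 0}, {"x": 0, "y": 0, "z": -0.04, "wx": 0, "wy": 0, "wz": 0, "hand": 0}, {"x": 0, "y": 0, "z": -0.04, "wx": 0, "wy": 0, "wz": 0, "hand": 0}, {"x": 0, "y": 0, "z": -0.02, "wx": 0, "wy": 0, "wz": 0, "hand": 0}, {"x": 0, "y": 0, "z": 0, "wx": 0, "wy": 0, "wz": 0, "hand": 0}, {"x": 0, "y": 0, "z": 0, "wx": 0, "wy": 0, "wz": 0, "hand": 0}])

```text
time: 4.65
tcp_pos: [0.5376, -0.0309, 0.4153]
ee_rot: [[-1.0, 0.028, -0.004], [0.028, 1.0, 0.001], [0.004, 0.001, -1.0]]
contact_force: [-0.2, -0.9, -2.1]
opening: 0.0146
```

```bash
python3 - <<'E'
from h import *
need([0.42,-0.17,0.42],178.3)
s=snap("wrist");save(s,"w4")
E
```

```text
turn [ 0.0001 -0.0007  0.0003] rows>= 1.0
shift [ 0.1512 -0.19   -0.0063] rows>= 4.0 now [ 0.5376 -0.0309  0.4153] yaw 178.42 tilt [-0.0043  0.0008] F [-0.2 -0.9 -2.1] op 0.0146 t 4.65
```

View pics/w4.png

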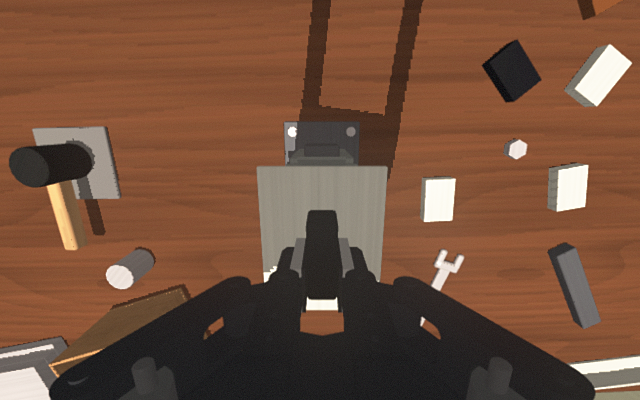

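The cap (322,230) is held level. I carry it to the free bench at (0.42, -0.17).

apply_moves(series=[{"x": 0.03, "y": -0.038, "z": 0, "wx": 0, "wy": 0, "wz": 0, "hand": 0}, {"x": 0.03, "y": -0.038, "z": 0, "wx": 0, "wy": 0, "wz": 0, "hand": 0}, {"x": 0.03, "y": -0.038, "z": 0, "wx": 0, "wy": 0, "wz": 0, "hand": 0}, {"x": 0.03, "y": -0.038, "z": 0, "wx": 0, "wy": 0, "wz": 0, "hand": 0}, {"x": 0.03, "y": -0.038, "z": 0, "wx": 0, "wy": 0, "wz": 0, "hand": 0}, {"x": 0, "y": 0, "z": 0.05, "wx": 0, "wy": 0, "wz": 0, "hand": 0}, {"x": 0, "y": 0, "z": 0.06, "wx": 0, "wy": 0, "wz": 0, "hand": 0}, {"x": 0, "y": 0, "z": 0.06, "wx": 0, "wy": 0, "wz": 0, "hand": 0}, {"x": 0, "y": 0, "z": 0.06, "wx": 0, "wy": 0, "wz": 0, "hand": 0}, {"x": 0, "y": 0, "z": 0, "wx": 0, "wy": 0, "wz": 0, "hand": 0}])

```text
time: 5.7
tcp_pos: [0.4089, -0.1725, 0.2222]
ee_rot: [[-0.999, 0.028, -0.022], [0.028, 1.0, 0.008], [0.022, 0.007, -1.0]]
contact_force: [-1.3, 0.1, -2.1]
opening: 0.0147
```

```bash
python3 - <<'E'
from h import *
need([0.42,-0.17,0.198],178.3)
E
```

```text
turn [ 0.0011 -0.0035  0.0003] rows>= 1.0
shift [-0.0148  0.0038  0.0322] rows>= 1.0 now [ 0.4089 -0.1725  0.2222] yaw 178.41 tilt [-0.0219  0.0077] F [-1.3  0.1 -2.1] op 0.0147 t 5.7
```

apply_moves(series=[{"x": -0.005, "y": 0, "z": 0.005, "wx": 0.001, "wy": -0.0035, "wz": 0, "hand": 0}, {"x": 0, "y": 0, "z": 0.01, "wx": 0, "wy": 0, "wz": 0, "hand": 0}, {"x": 0, "y": 0, "z": 0.01, "wx": 0, "wy": 0, "wz": 0, "hand": 0}, {"x": 0, "y": 0, "z": 0, "wx": 0, "wy": 0, "wz": 0, "hand": 0}, {"x": 0, "y": 0, "z": 0, "wx": 0, "wy": 0, "wz": 0, "hand": 0}])

```text
time: 6.2
tcp_pos: [0.4127, -0.1725, 0.2041]
ee_rot: [[-1.0, 0.027, -0.002], [0.027, 1.0, 0.002], [0.002, 0.002, -1.0]]
contact_force: [-0.2, -0.2, -0.9]
opening: 0.0147
```

```bash
python3 - <<'E'
from h import *
need([0.42,-0.17,0.197],178.3)
E
```

```text
turn [ 0.0003 -0.0004  0.0004] rows>= 1.0
shift [-0.0097  0.0037  0.0095] rows>= 1.0 now [ 0.4127 -0.1725  0.2041] yaw 178.43 tilt [-0.0023  0.0019] F [-0.2 -0.2 -0.9] op 0.0147 t 6.2
```

apply_moves(series=[{"x": 0, "y": 0, "z": 0.007, "wx": 0, "wy": 0, "wz": 0, "hand": 0}, {"x": 0, "y": 0, "z": 0.002, "wx": 0, "wy": 0, "wz": 0, "hand": 0}, {"x": 0, "y": 0, "z": 0, "wx": 0, "wy": 0, "wz": 0, "hand": 0}, {"x": 0, "y": 0, "z": 0, "wx": 0, "wy": 0, "wz": 0, "hand": 0}])

```text
time: 6.6
tcp_pos: [0.4137, -0.1731, 0.1988]
ee_rot: [[-1.0, 0.027, 0.0], [0.027, 1.0, 0.0], [-0.0, 0.0, -1.0]]
contact_force: [-0.2, -0.4, -1.3]
opening: 0.015
```

```bash
python3 - <<'E'
from h import *
need([0.42,-0.17,0.197],178.3)
E
```

```text
turn [0.     0.0001 0.0004] rows>= 1.0
shift [-0.0083  0.0044  0.0024] rows>= 1.0 now [ 0.4137 -0.1731  0.1988] yaw 178.43 tilt [0.0004 0.0003] F [-0.2 -0.4 -1.3] op 0.015 t 6.6
```

apply_moves(series=[{"x": 0, "y": 0, "z": 0.003, "wx": 0, "wy": 0, "wz": 0, "hand": 0}, {"x": 0, "y": 0, "z": 0.001, "wx": 0, "wy": 0, "wz": 0, "hand": 0}, {"x": 0, "y": 0, "z": 0, "wx": 0, "wy": 0, "wz": 0, "hand": 0}])

```text
time: 6.9
tcp_pos: [0.414, -0.1733, 0.1968]
ee_rot: [[-1.0, 0.027, 0.001], [0.027, 1.0, -0.0], [-0.001, -0.0, -1.0]]
contact_force: [0.3, 0.1, -1.2]
opening: 0.0145
```

apply_moves(series=[{"x": 0, "y": 0, "z": 0.002, "wx": 0, "wy": 0, "wz": 0, "hand": 0}, {"x": 0, "y": 0, "z": 0.001, "wx": 0, "wy": 0, "wz": 0, "hand": 0}, {"x": 0, "y": 0, "z": 0, "wx": 0, "wy": 0, "wz": 0, "hand": 0}])

```text
time: 7.2
tcp_pos: [0.4145, -0.1735, 0.1969]
ee_rot: [[-1.0, 0.027, 0.001], [0.027, 1.0, -0.0], [-0.001, -0.0, -1.0]]
contact_force: [0.3, -0.2, -1.7]
opening: 0.0148
```

apply_moves(series=[{"x": 0, "y": 0, "z": 0.003, "wx": 0, "wy": 0, "wz": 0, "hand": 0}, {"x": 0, "y": 0, "z": 0.003, "wx": 0, "wy": 0, "wz": 0, "hand": 0}])

```text
time: 7.4
tcp_pos: [0.4151, -0.1738, 0.1966]
ee_rot: [[-1.0, 0.027, -0.001], [0.027, 1.0, 0.0], [0.001, 0.0, -1.0]]
contact_force: [-19.6, 9.5, 40.0]
opening: 0.0145
```

apply_moves(series=[{"x": 0, "y": 0, "z": 0, "wx": 0, "wy": 0, "wz": 0, "hand": 0}, {"x": 0, "y": 0, "z": 0, "wx": 0, "wy": 0, "wz": 0, "hand": 0}])

```text
time: 7.6
tcp_pos: [0.4154, -0.174, 0.1974]
ee_rot: [[-1.0, 0.027, 0.0], [0.027, 1.0, -0.0], [-0.0, -0.0, -1.0]]
contact_force: [-0.3, 0.8, -1.3]
opening: 0.0145
```

Seated. I open gently, rise, and look.

apply_moves(series=[{"x": 0, "y": 0, "z": 0, "wx": 0, "wy": 0, "wz": 0, "hand": 0.5}, {"x": 0, "y": 0, "z": 0, "wx": 0, "wy": 0, "wz": 0, "hand": 1}, {"x": 0, "y": 0, "z": 0, "wx": 0, "wy": 0, "wz": 0, "hand": 1}, {"x": 0, "y": 0, "z": 0, "wx": 0, "wy": 0, "wz": 0, "hand": 1}, {"x": 0, "y": 0, "z": -0.04, "wx": 0, "wy": 0, "wz": 0, "hand": 1}, {"x": 0, "y": 0, "z": -0.06, "wx": 0, "wy": 0, "wz": 0, "hand": 1}, {"x": 0, "y": 0, "z": -0.06, "wx": 0, "wy": 0, "wz": 0, "hand": 1}, {"x": 0, "y": 0, "z": -0.06, "wx": 0, "wy": 0, "wz": 0, "hand": 1}, {"x": 0, "y": 0, "z": -0.06, "wx": 0, "wy": 0, "wz": 0, "hand": 1}, {"x": 0, "y": 0, "z": 0, "wx": 0, "wy": 0, "wz": 0, "hand": 1}])

```text
time: 8.6
tcp_pos: [0.4139, -0.1732, 0.4114]
ee_rot: [[-1.0, 0.027, -0.006], [0.027, 1.0, 0.003], [0.006, 0.003, -1.0]]
contact_force: [1.2, -0.4, -0.3]
opening: 0.0853
```

```bash
cat > meas.py <<'E'
from h import *
def blanks(s,zmid=0.018,verbose=True):
    hsv=cv2.cvtColor(s["pixels"],cv2.COLOR_RGB2HSV); P,ok=cloud(s)
    sel=ok&(abs(P[...,2]-0.018)<0.003)&(hsv[...,1]<70)&(hsv[...,2]>150)
    sel=cv2.morphologyEx(sel.astype(np.uint8),cv2.MORPH_OPEN,np.ones((3,3)))
    n,L,S,C=cv2.connectedComponentsWithStats(sel)
    out=[]
    for i in range(1,n):
        if S[i,4]<80: continue
        q=P[L==i]; r=cv2.minAreaRect((q[:,:2]*1000).astype(np.float32)); (w,h),a=r[1],r[2]
        if not(25<min(w,h)<50 and 48<max(w,h)<72): continue
        la=a if w>h else a+90
        la=(la+90)%180-90
        out.append((r[0][0]/1e3,r[0][1]/1e3,la))
        print("blank px",np.round(C[i]),"xy",np.round(r[0],1),"size",np.round(r[1],1),"long axis",round(la,1),"z",round(float(np.median(q[:,2])),4))
    return out
E
python3 - <<'E'
from meas import *
need([0.5,0.13,.42],178.3)
s=snap("wrist");save(s,"w5");blanks(s)
P,ok=cloud(s);z=P[...,2]
m=(z>0.032)&(z<0.05)&(np.hypot(P[...,0]-.414,P[...,1]+.174)<.04)
c=P[m];print("cap grip",np.percentile(c[:,2],95),cv2.minAreaRect((c[:,:2]*1000).astype(np.float32)))
E
```

```text
turn [ 0.0005 -0.001   0.0005] rows>= 1.0
shift [-0.1027  0.4075 -0.0115] rows>= 7.0 now [ 0.4139 -0.1732  0.4114] yaw 178.47 tilt [-0.0062  0.0033] F [ 1.2 -0.4 -0.3] op 0.0853 t 8.6
blank px [526. 278.] xy [571.7 130.2] size [41.4 60.7] long axis -0.2 z 0.0178
cap grip 0.041317636071578255 ((413.4734191894531, -173.96372985839844), (15.381826400756836, 42.7999382019043), 88.61685180664062)
```

View pics/w5.png

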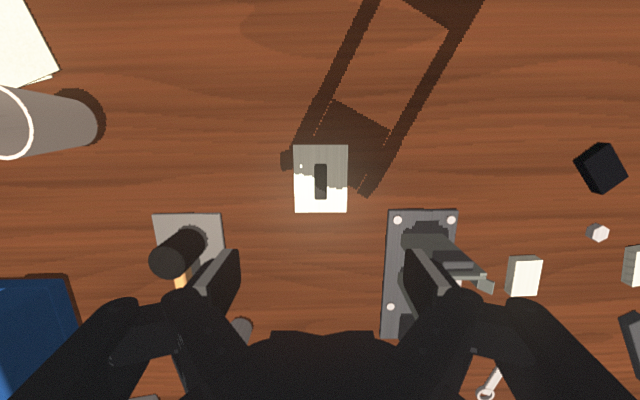

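The cap stands level on its plug at (320,180). The nearest blank is at (526,278) → (0.572, 0.130). I move over it.

apply_moves(series=[{"x": -0.026, "y": 0.05, "z": 0, "wx": 0.0005, "wy": -0.001, "wz": 0, "hand": 1}, {"x": -0.026, "y": 0.05, "z": 0, "wx": 0, "wy": 0, "wz": -0.004, "hand": 1}, {"x": -0.026, "y": 0.05, "z": 0, "wx": 0, "wy": 0, "wz": 0, "hand": 1}, {"x": -0.026, "y": 0.05, "z": 0, "wx": 0, "wy": 0, "wz": 0, "hand": 1}, {"x": -0.026, "y": 0.05, "z": 0, "wx": 0, "wy": 0, "wz": 0, "hand": 1}, {"x": -0.026, "y": 0.05, "z": 0, "wx": 0, "wy": 0, "wz": 0, "hand": 1}, {"x": -0.026, "y": 0.05, "z": 0, "wx": 0, "wy": 0, "wz": 0, "hand": 1}, {"x": -0.026, "y": 0.05, "z": 0, "wx": 0, "wy": 0, "wz": 0, "hand": 1}, {"x": 0, "y": 0, "z": 0.05, "wx": 0, "wy": 0, "wz": 0, "hand": 1}, {"x": 0, "y": 0, "z": 0, "wx": 0, "wy": 0, "wz": 0, "hand": 1}])

```text
time: 9.65
tcp_pos: [0.5746, 0.1368, 0.3526]
ee_rot: [[-1.0, 0.006, -0.02], [0.006, 1.0, 0.0], [0.02, 0.0, -1.0]]
contact_force: [-0.4, -0.2, -0.7]
opening: 0.0854
```

```bash
python3 - <<'E'
from meas import *
s=snap("wrist");save(s,"w6");b=blanks(s)
need([0.5717,0.130,.28],180)
E
```

```text
blank px [506.  38.] xy [416.9 321.8] size [40.2 60.8] long axis -32.6 z 0.018
blank px [478. 180.] xy [560.3 312.8] size [60.1 39.3] long axis 8.8 z 0.0181
turn [ 0.0002 -0.0024 -0.0011] rows>= 1.0
shift [ 0.0052 -0.0091  0.1021] rows>= 2.0 now [0.5756 0.1368 0.3566] yaw 179.62 tilt [-0.015   0.0015] F [-0.3 -0.1  0.2] op 0.0852 t 9.7
```

View pics/w6.png

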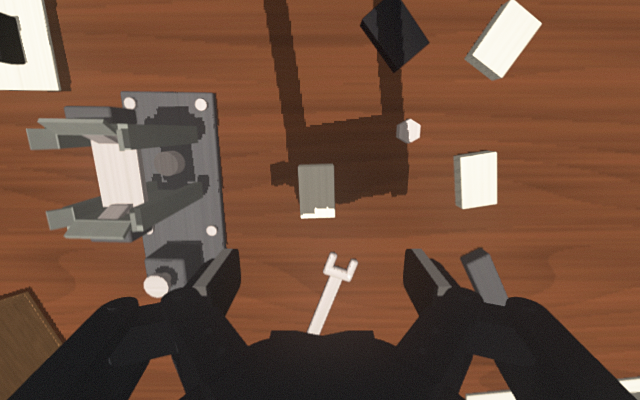

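The blank sits at (317,190), in the arm's shadow, unmoved. I correct the tilt and descend.

apply_moves(series=[{"x": 0.005, "y": -0.009, "z": 0.03, "wx": 0, "wy": -0.0024, "wz": -0.001, "hand": 1}, {"x": 0, "y": 0, "z": 0.03, "wx": 0, "wy": 0, "wz": 0, "hand": 1}, {"x": 0, "y": 0, "z": 0.03, "wx": 0, "wy": 0, "wz": 0, "hand": 1}, {"x": 0, "y": 0, "z": 0, "wx": 0, "wy": 0, "wz": 0, "hand": 1}, {"x": 0, "y": 0, "z": 0, "wx": 0, "wy": 0, "wz": 0, "hand": 1}])

```text
time: 10.2
tcp_pos: [0.5728, 0.1266, 0.2948]
ee_rot: [[-1.0, 0.004, 0.007], [0.004, 1.0, 0.002], [-0.007, 0.002, -1.0]]
contact_force: [-0.2, 0.1, 1.2]
opening: 0.0853
```

```bash
sed -i 's/hsv\[...,2\]>150/hsv[...,2]>80/' meas.py; python3 - <<'E'
from meas import *
s=snap("wrist");save(s,"w7");b=blanks(s)
need([0.5717,0.130,.176],180)
E
```

```text
blank px [561.  22.] xy [422.8 317.8] size [41.7 48.4] long axis -32.4 z 0.0179
blank px [523. 184.] xy [560.  313.3] size [60.6 41.9] long axis 9.0 z 0.018
blank px [325. 198.] xy [572.4 130.4] size [60.3 39.2] long axis 1.1 z 0.0183
turn [ 0.0003  0.0012 -0.0007] rows>= 1.0
shift [0.0014 0.0045 0.1583] rows>= 3.0 now [0.5727 0.1266 0.2947] yaw 179.75 tilt [0.0073 0.0018] F [0.6 0.2 0. ] op 0.0855 t 10.25
```

View pics/w7.png

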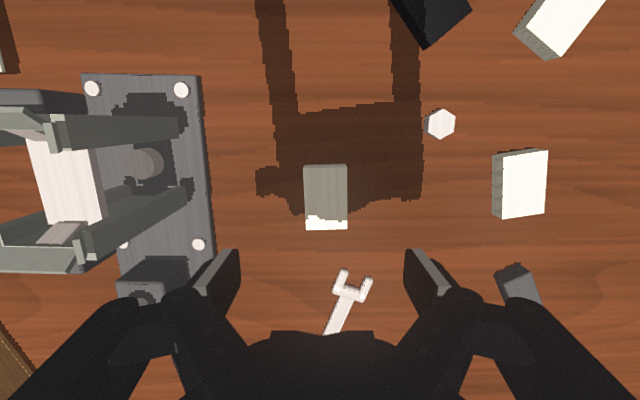

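apply_moves(series=[{"x": 0.001, "y": 0.005, "z": 0.03, "wx": 0, "wy": 0.001, "wz": 0, "hand": 1}, {"x": 0, "y": 0, "z": 0.03, "wx": 0, "wy": 0, "wz": 0, "hand": 1}, {"x": 0, "y": 0, "z": 0.03, "wx": 0, "wy": 0, "wz": 0, "hand": 1}, {"x": 0, "y": 0, "z": 0.03, "wx": 0, "wy": 0, "wz": 0, "hand": 1}, {"x": 0, "y": 0, "z": 0.02, "wx": 0, "wy": 0, "wz": 0, "hand": 1}, {"x": 0, "y": 0, "z": 0, "wx": 0, "wy": 0, "wz": 0, "hand": 1}, {"x": 0, "y": 0, "z": 0, "wx": 0, "wy": 0, "wz": 0, "hand": 1}])

```text
time: 10.95
tcp_pos: [0.5796, 0.13, 0.202]
ee_rot: [[-1.0, 0.007, 0.022], [0.007, 1.0, 0.005], [-0.022, 0.005, -1.0]]
contact_force: [0.9, 1.1, 0.7]
opening: 0.0853
```

```bash
python3 - <<'E'
from meas import *
need([0.572,0.130,.176],180)
E
```

```text
turn [ 0.0007  0.0034 -0.0011] rows>= 1.0
shift [ 0.0101 -0.      0.0347] rows>= 1.0 now [0.5796 0.13   0.202 ] yaw 179.61 tilt [0.0216 0.0045] F [0.9 1.1 0.7] op 0.0853 t 10.95
```

apply_moves(series=[{"x": 0.003, "y": 0, "z": 0.01, "wx": 0.0007, "wy": 0.0034, "wz": -0.001, "hand": 1}, {"x": 0.002, "y": 0, "z": 0.013, "wx": 0, "wy": 0, "wz": 0, "hand": 1}, {"x": 0.002, "y": 0, "z": 0.012, "wx": 0, "wy": 0, "wz": 0, "hand": 1}, {"x": 0, "y": 0, "z": 0, "wx": 0, "wy": 0, "wz": 0, "hand": 1}, {"x": 0, "y": 0, "z": 0, "wx": 0, "wy": 0, "wz": 0, "hand": 1}])

```text
time: 11.45
tcp_pos: [0.5757, 0.1303, 0.1773]
ee_rot: [[-1.0, -0.0, 0.003], [-0.0, 1.0, 0.001], [-0.003, 0.001, -1.0]]
contact_force: [-0.3, -0.7, 0.8]
opening: 0.0855
```

```bash
python3 - <<'E'
from meas import *
need([0.572,0.130,.176],180)
E
```

```text
turn [0.0001 0.0005 0.    ] rows>= 1.0
shift [ 0.005  -0.0004  0.0018] rows>= 1.0 now [0.5757 0.1303 0.1773] yaw -179.99 tilt [0.0034 0.0005] F [-0.3 -0.7  0.8] op 0.0855 t 11.45
```

apply_moves(series=[{"x": 0.005, "y": 0, "z": 0.001, "wx": 0, "wy": 0.0005, "wz": 0, "hand": 1}, {"x": 0.001, "y": 0, "z": 0.001, "wx": 0, "wy": 0, "wz": 0, "hand": 1}, {"x": 0, "y": 0, "z": 0, "wx": 0, "wy": 0, "wz": 0, "hand": 0.3}, {"x": 0, "y": 0, "z": 0, "wx": 0, "wy": 0, "wz": 0, "hand": 0.3}, {"x": 0, "y": 0, "z": 0, "wx": 0, "wy": 0, "wz": 0, "hand": 0}, {"x": 0, "y": 0, "z": 0, "wx": 0, "wy": 0, "wz": 0, "hand": 0}, {"x": 0, "y": 0, "z": 0, "wx": 0, "wy": 0, "wz": 0, "hand": 0}])

```text
time: 12.15
tcp_pos: [0.5714, 0.1305, 0.177]
ee_rot: [[-1.0, -0.0, 0.002], [-0.0, 1.0, 0.001], [-0.002, 0.001, -1.0]]
contact_force: [0.3, 0.0, -2.2]
opening: 0.0384
```

```bash
python3 - <<'E'
from meas import *
need([0.572,0.130,.176],180)
E
```

```text
turn [0.0001 0.0003 0.    ] rows>= 1.0
shift [-0.0008 -0.0006  0.0014] rows>= 1.0 now [0.5714 0.1305 0.177 ] yaw -179.98 tilt [0.0019 0.0008] F [ 0.3  0.  -2.2] op 0.0384 t 12.15
```

apply_moves(series=[{"x": 0, "y": 0, "z": -0.04, "wx": 0, "wy": 0, "wz": 0, "hand": 0}, {"x": 0, "y": 0, "z": -0.06, "wx": 0, "wy": 0, "wz": 0, "hand": 0}, {"x": 0, "y": 0, "z": -0.06, "wx": 0, "wy": 0, "wz": 0, "hand": 0}, {"x": 0, "y": 0, "z": -0.06, "wx": 0, "wy": 0, "wz": 0, "hand": 0}, {"x": 0, "y": 0, "z": -0.04, "wx": 0, "wy": 0, "wz": 0.0047, "hand": 0}, {"x": 0.01, "y": -0.04, "z": 0, "wx": 0, "wy": 0, "wz": 0, "hand": 0}, {"x": 0.01, "y": -0.06, "z": 0, "wx": 0, "wy": 0, "wz": 0, "hand": 0}, {"x": 0.01, "y": -0.06, "z": 0, "wx": 0, "wy": 0, "wz": 0, "hand": 0}, {"x": 0.01, "y": -0.04, "z": 0, "wx": 0, "wy": 0, "wz": 0, "hand": 0}, {"x": 0, "y": 0, "z": 0, "wx": 0, "wy": 0, "wz": 0, "hand": 0}])

```text
time: 13.15
tcp_pos: [0.534, -0.0225, 0.3775]
ee_rot: [[-1.0, 0.027, -0.002], [0.027, 1.0, -0.001], [0.002, -0.001, -1.0]]
contact_force: [-0.7, 0.5, -2.3]
opening: 0.0386
```

```bash
python3 - <<'E'
from meas import *
s=snap("wrist");save(s,"w8")
need([0.538,-0.031,.36],178.3)
E
```

```text
turn [-0.     -0.0004  0.0006] rows>= 1.0
shift [-0.0052 -0.0128  0.0233] rows>= 1.0 now [ 0.5344 -0.0213  0.3775] yaw 178.5 tilt [-0.0023 -0.0002] F [ 0.2  0.6 -0.6] op 0.0384 t 13.2
```

View pics/w8.png

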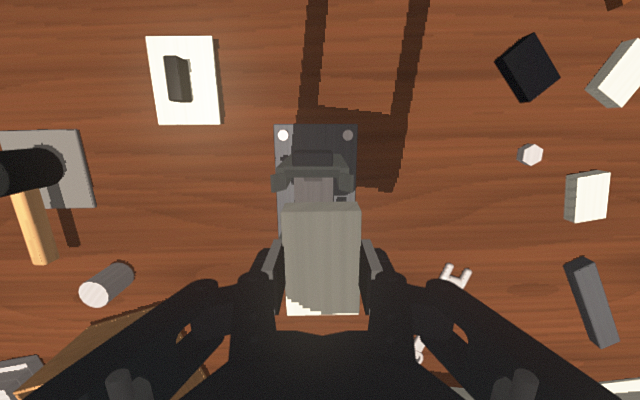

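```bash
cat >> meas.py <<'E'
def held(s,ztop=None):
    st_=ctrl.read_state(); p=np.array(st_["tcp_pos"]);R=np.array(st_["ee_rot"])
    P,ok=cloud(s); q=(P-p)@R   # tool frame
    hsv=cv2.cvtColor(s["pixels"],cv2.COLOR_RGB2HSV)
    m=ok&(abs(q[...,0])<.05)&(abs(q[...,1])<.0205)&(q[...,2]>.148)&(q[...,2]<.168)&(hsv[...,2]>85)
    m=cv2.morphologyEx(m.astype(np.uint8),cv2.MORPH_OPEN,np.ones((3,3)))>0
    c=q[m]; print("n",len(c),"z med",np.median(c[:,2]),"zrange",np.percentile(c[:,2],[5,95]))
    print("tool-frame rect",cv2.minAreaRect((c[:,:2]*1000).astype(np.float32)))
    A=np.c_[c[:,:2],np.ones(len(c))];print("plane",np.round(np.linalg.lstsq(A,c[:,2],rcond=None)[0],4))
E
python3 - <<'E'
from meas import *
s=snap("wrist"); held(s); need([0.538,-0.031,.36],178.3)
E
```

```text
n 8153 z med 0.15856450715728607 zrange [0.15760827 0.15991066]
tool-frame rect ((-0.9813690185546875, -0.9158382415771484), (40.02495574951172, 61.150230407714844), 89.05122375488281)
plane [0.0185 0.0016 0.1587]
turn [ 0.0001 -0.0004  0.0007] rows>= 1.0
shift [-0.0049 -0.0145  0.0232] rows>= 1.0 now [ 0.5346 -0.02    0.3774] yaw 178.57 tilt [-0.0023  0.0004] F [ 0.7  0.3 -0.9] op 0.0384 t 13.25
```

apply_moves(series=[{"x": -0.003, "y": -0.0135, "z": 0.02, "wx": 0, "wy": -0.0004, "wz": 0.0006, "hand": 0}, {"x": 0, "y": 0, "z": 0.02, "wx": 0, "wy": 0, "wz": 0, "hand": 0}, {"x": 0, "y": 0, "z": 0, "wx": 0, "wy": 0, "wz": 0, "hand": 0}, {"x": 0, "y": 0, "z": 0, "wx": 0, "wy": 0, "wz": 0, "hand": 0}])

```text
time: 13.65
tcp_pos: [0.5373, -0.0263, 0.3457]
ee_rot: [[-1.0, 0.025, -0.0], [0.025, 1.0, 0.003], [0.001, 0.002, -1.0]]
contact_force: [-0.1, 1.0, -1.3]
opening: 0.0384
```

```bash
python3 - <<'E'
from meas import *
need([0.537,-0.030,.32],178.3)
E
```

```text
turn [ 0.0004 -0.0001  0.0007] rows>= 1.0
shift [ 0.0002 -0.0049  0.0342] rows>= 1.0 now [ 0.5373 -0.0263  0.3457] yaw 178.55 tilt [-0.0005  0.0025] F [-0.1  1.  -1.3] op 0.0384 t 13.65
```

apply_moves(series=[{"x": 0, "y": -0.005, "z": 0.012, "wx": 0.0004, "wy": 0, "wz": 0.0008, "hand": 0}, {"x": 0, "y": 0, "z": 0.011, "wx": 0, "wy": 0, "wz": 0, "hand": 0}, {"x": 0, "y": 0, "z": 0.005, "wx": 0, "wy": 0, "wz": 0, "hand": 0}, {"x": 0, "y": 0, "z": 0, "wx": 0, "wy": 0, "wz": 0, "hand": 0}, {"x": 0, "y": 0, "z": 0, "wx": 0, "wy": 0, "wz": 0, "hand": 0}])

```text
time: 14.15
tcp_pos: [0.5375, -0.0286, 0.3233]
ee_rot: [[-1.0, 0.028, -0.0], [0.028, 1.0, 0.0], [0.0, 0.0, -1.0]]
contact_force: [-0.6, -0.5, -1.2]
opening: 0.0387
```

```bash
python3 - <<'E'
from meas import *
s=snap("scene");save(s,"s8",(270,150,400,260),6)
s=snap("wrist");save(s,"w9")
need([0.537,-0.030,.30],178.3)
E
```

```text
turn [ 0.     -0.      0.0002] rows>= 1.0
shift [ 0.0006 -0.0018  0.0314] rows>= 1.0 now [ 0.5375 -0.0286  0.3235] yaw 178.37 tilt [-0.0001  0.0001] F [ 0.3 -0.1 -1.9] op 0.0383 t 14.25
```

View pics/s8.png

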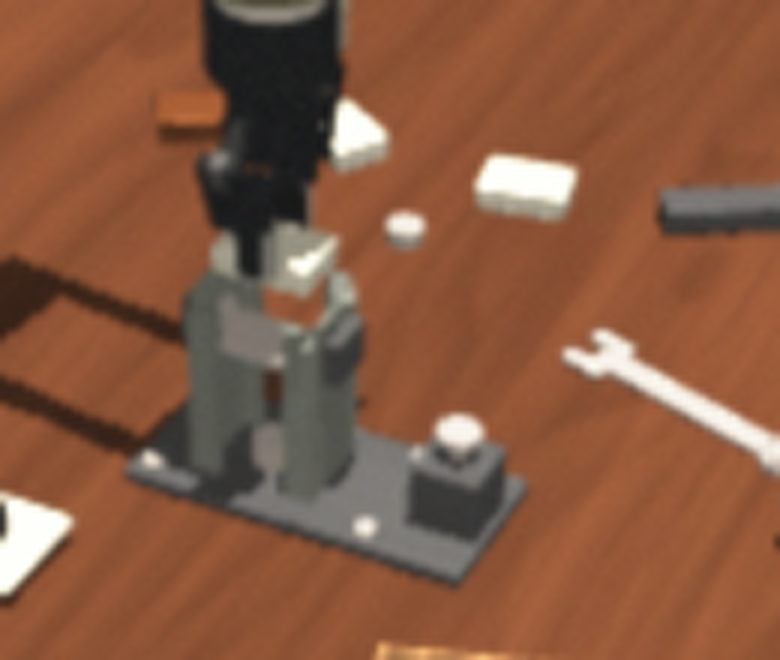

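View pics/w9.png

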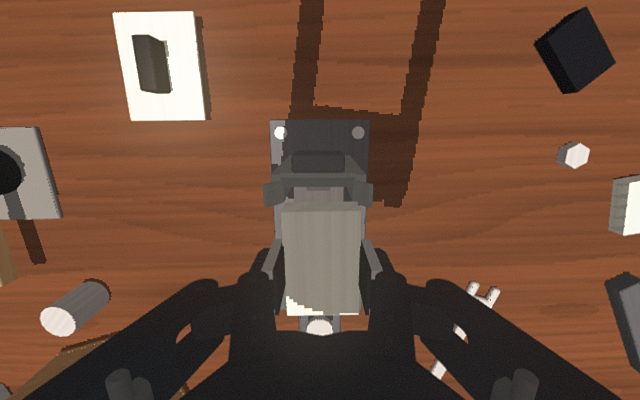

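The blank (320,260) is in line with the posts. I lower it into the mouth.

apply_moves(series=[{"x": 0.0006, "y": -0.002, "z": 0.01, "wx": 0, "wy": 0, "wz": 0, "hand": 0}, {"x": 0, "y": 0, "z": 0.01, "wx": 0, "wy": 0, "wz": 0, "hand": 0}, {"x": 0, "y": 0, "z": 0.01, "wx": 0, "wy": 0, "wz": 0, "hand": 0}, {"x": 0, "y": 0, "z": 0, "wx": 0, "wy": 0, "wz": 0, "hand": 0}])

```text
time: 14.65
tcp_pos: [0.5371, -0.0304, 0.2996]
ee_rot: [[-1.0, 0.029, 0.001], [0.029, 1.0, -0.0], [-0.001, -0.0, -1.0]]
contact_force: [-0.1, -0.3, -1.7]
opening: 0.0381
```

```bash
python3 - <<'E'
from meas import *
need([0.537,-0.030,.255],178.3)
E
```

```text
turn [-0.      0.0002  0.0001] rows>= 1.0
shift [0.0002 0.0006 0.0595] rows>= 1.0 now [ 0.5371 -0.0304  0.2996] yaw 178.35 tilt [ 0.0012 -0.0002] F [-0.1 -0.3 -1.7] op 0.0381 t 14.65
```

Perfectly free. I press in small steps.

apply_moves(series=[{"x": 0, "y": 0, "z": 0.007, "wx": 0, "wy": 0, "wz": 0, "hand": 0}, {"x": 0, "y": 0, "z": 0.007, "wx": 0, "wy": 0, "wz": 0, "hand": 0}, {"x": 0, "y": 0, "z": 0.007, "wx": 0, "wy": 0, "wz": 0, "hand": 0}])

```text
time: 14.95
tcp_pos: [0.5375, -0.0305, 0.2836]
ee_rot: [[-1.0, 0.029, 0.002], [0.029, 1.0, -0.0], [-0.002, -0.0, -1.0]]
contact_force: [-0.2, 0.4, 2.0]
opening: 0.0388
```

apply_moves(series=[{"x": 0, "y": 0, "z": 0.008, "wx": 0, "wy": 0, "wz": 0, "hand": 0}, {"x": 0, "y": 0, "z": 0.008, "wx": 0, "wy": 0, "wz": 0, "hand": 0}])

```text
time: 15.15
tcp_pos: [0.5379, -0.0306, 0.2714]
ee_rot: [[-1.0, 0.029, 0.004], [0.029, 1.0, -0.001], [-0.004, -0.0, -1.0]]
contact_force: [-2.7, 0.6, 4.7]
opening: 0.0385
```

apply_moves(series=[{"x": 0, "y": 0, "z": 0.008, "wx": 0, "wy": 0.0005, "wz": 0, "hand": 0}, {"x": 0, "y": 0, "z": 0.008, "wx": 0, "wy": 0, "wz": 0, "hand": 0}])

```text
time: 15.35
tcp_pos: [0.5382, -0.0306, 0.2592]
ee_rot: [[-1.0, 0.029, 0.001], [0.029, 1.0, -0.001], [-0.001, -0.001, -1.0]]
contact_force: [-3.2, 0.0, 5.6]
opening: 0.0389
```

```bash
python3 - <<'E'
from meas import *
s=snap("wrist"); save(s,"w10");held(s)
need([0.537,-0.030,.255],178.3)
E
```

```text
n 7484 z med 0.15740264370167967 zrange [0.15637437 0.1583541 ]
tool-frame rect ((-3.699228286743164, 0.14126205444335938), (40.206295013427734, 57.66273498535156), 89.21528625488281)
plane [0.0049 0.0026 0.1574]
turn [-0.0001  0.0001  0.0001] rows>= 1.0
shift [0.0013 0.0007 0.004 ] rows>= 1.0 now [ 0.538  -0.0305  0.258 ] yaw 178.35 tilt [ 0.0008 -0.0004] F [1.2 1.2 3.2] op 0.0386 t 15.4
```

View pics/w10.png

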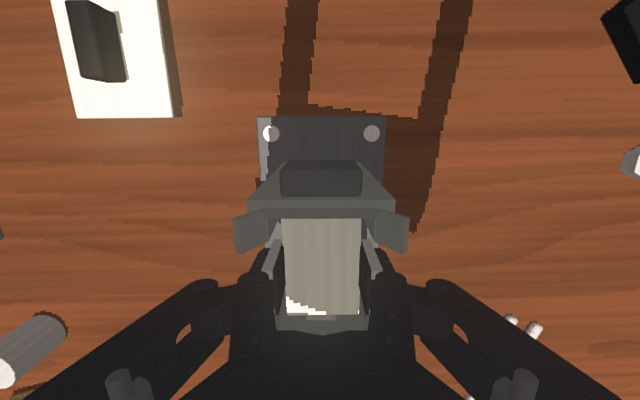

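Top at about z 0.1005 now. I push about 4–5 mm more.

apply_moves(series=[{"x": 0.001, "y": 0.0005, "z": 0.006, "wx": 0, "wy": 0, "wz": 0, "hand": 0}, {"x": 0, "y": 0, "z": 0.002, "wx": 0, "wy": 0, "wz": 0, "hand": 0}, {"x": 0, "y": 0, "z": 0.001, "wx": 0, "wy": 0, "wz": 0, "hand": 0}])

```text
time: 15.7
tcp_pos: [0.5377, -0.0304, 0.2513]
ee_rot: [[-1.0, 0.029, 0.002], [0.029, 1.0, -0.001], [-0.002, -0.001, -1.0]]
contact_force: [-0.7, -0.9, 5.1]
opening: 0.0385
```

```bash
python3 - <<'E'
from meas import *
s=snap("wrist"); save(s,"w11");held(s)
need([0.537,-0.030,.253],178.3)
E
```

```text
n 6740 z med 0.15849840836755968 zrange [0.15748431 0.15945322]
tool-frame rect ((-5.441854476928711, 0.2296466827392578), (40.25017166137695, 53.40315246582031), 89.50118255615234)
plane [0.0073 0.0031 0.1584]
turn [-0.0002  0.0004  0.0001] rows>= 1.0
shift [ 0.001   0.0005 -0.0024] rows>= 1.0 now [ 0.5377 -0.0304  0.2512] yaw 178.34 tilt [ 0.0024 -0.001 ] F [-0.1  0.4  4. ] op 0.0386 t 15.75
```

View pics/w11.png

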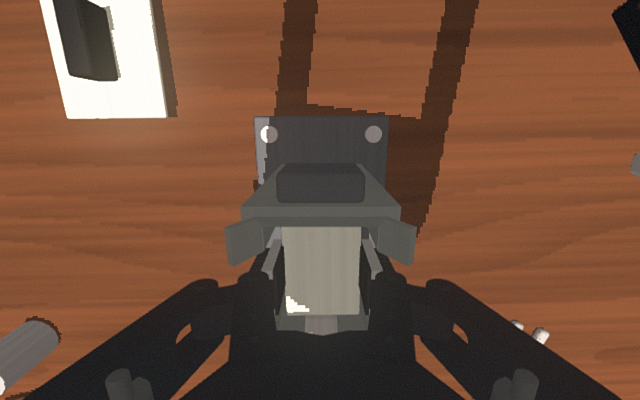

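Top at about 0.093, past the catches. I release and watch it rise.

apply_moves(series=[{"x": 0, "y": 0, "z": 0, "wx": 0, "wy": 0, "wz": 0, "hand": 0.65}, {"x": 0, "y": 0, "z": 0, "wx": 0, "wy": 0, "wz": 0, "hand": 0.65}, {"x": 0, "y": 0, "z": 0, "wx": 0, "wy": 0, "wz": 0, "hand": 0.65}, {"x": 0, "y": 0, "z": 0, "wx": 0, "wy": 0, "wz": 0, "hand": 0.65}])

```text
time: 16.15
tcp_pos: [0.537, -0.0302, 0.25]
ee_rot: [[-1.0, 0.029, 0.0], [0.029, 1.0, -0.001], [-0.0, -0.0, -1.0]]
contact_force: [0.7, -0.7, 0.6]
opening: 0.0555
```

```bash
python3 - <<'E'
from meas import *
s=snap("wrist"); save(s,"w12");held(s)
need([0.537,-0.030,.38],178.3)
E
```

```text
n 7632 z med 0.1497599357095041 zrange [0.14882085 0.15070521]
tool-frame rect ((-5.419061660766602, 0.0306396484375), (55.85731506347656, 40.77964401245117), 0.24956876039505005)
plane [-0.0041  0.0003  0.1497]
turn [-0.0001  0.      0.0001] rows>= 1.0
shift [ 1.000e-04  2.000e-04 -1.733e-01] rows>= 3.0 now [ 0.537  -0.0302  0.25  ] yaw 178.35 tilt [ 0.0003 -0.0005] F [-0.4  0.6 -0.1] op 0.0555 t 16.2
```

View pics/w12.png

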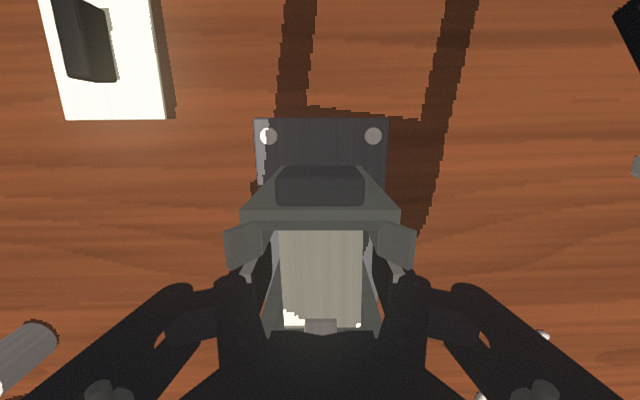

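Top at 0.100 and level, so the first blank is caught. I rise and go to the second blank.

apply_moves(series=[{"x": 0, "y": 0, "z": -0.03, "wx": 0, "wy": 0, "wz": 0, "hand": 0.65}, {"x": 0, "y": 0, "z": -0.05, "wx": 0, "wy": 0, "wz": 0, "hand": 0.65}, {"x": 0, "y": 0, "z": -0.06, "wx": 0, "wy": 0, "wz": 0, "hand": 0.8}, {"x": 0, "y": 0, "z": -0.05, "wx": 0, "wy": 0, "wz": 0, "hand": 1}, {"x": 0, "y": 0.05, "z": 0, "wx": 0, "wy": 0, "wz": -0.015, "hand": 1}, {"x": -0.004, "y": 0.06, "z": 0, "wx": 0, "wy": 0, "wz": -0.0144, "hand": 1}, {"x": 0.005, "y": 0.06, "z": 0, "wx": 0, "wy": 0, "wz": 0, "hand": 1}, {"x": 0.005, "y": 0.06, "z": 0, "wx": 0, "wy": 0, "wz": 0, "hand": 1}, {"x": 0.005, "y": 0.06, "z": 0, "wx": 0, "wy": 0, "wz": 0, "hand": 1}, {"x": 0.005, "y": 0.06, "z": 0, "wx": 0, "wy": 0, "wz": 0, "hand": 1}])

```text
time: 17.2
tcp_pos: [0.4942, 0.2311, 0.3984]
ee_rot: [[-0.988, -0.152, 0.001], [-0.152, 0.988, 0.0], [-0.001, -0.0, -1.0]]
contact_force: [0.6, 0.2, 0.2]
opening: 0.0852
```

```bash
python3 - <<'E'
from meas import *
s=snap("wrist"); save(s,"w13");b=blanks(s)
need([0.560,0.313,.29],188.9)
E
```

```text
blank px [404. 129.] xy [417. 322.] size [40.9 59.9] long axis -33.6 z 0.0181
blank px [374. 235.] xy [559.8 313.3] size [59.7 39.8] long axis 8.9 z 0.0181
turn [0.0007 0.0001 0.0002] rows>= 1.0
shift [-0.1051  0.0863  0.1445] rows>= 3.0 now [0.4921 0.2369 0.3984] yaw -171.02 tilt [-0.0002  0.0044] F [-3.2  3.5 -0.4] op 0.0851 t 17.25
```

View pics/w13.png

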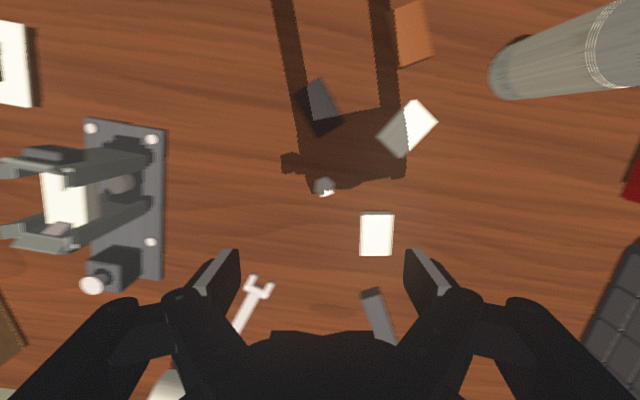

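The second blank is at (374,235), unmoved.

apply_moves(series=[{"x": -0.026, "y": 0.022, "z": 0.015, "wx": 0.0005, "wy": 0, "wz": 0, "hand": 1}, {"x": -0.026, "y": 0.022, "z": 0.03, "wx": 0, "wy": 0, "wz": 0, "hand": 1}, {"x": -0.026, "y": 0.022, "z": 0.04, "wx": 0, "wy": 0, "wz": 0, "hand": 1}, {"x": -0.026, "y": 0.022, "z": 0.04, "wx": 0, "wy": 0, "wz": 0, "hand": 1}, {"x": 0, "y": 0, "z": 0.02, "wx": 0, "wy": 0, "wz": 0, "hand": 1}, {"x": 0, "y": 0, "z": 0, "wx": 0, "wy": 0, "wz": 0, "hand": 1}])

```text
time: 17.85
tcp_pos: [0.5595, 0.3214, 0.2872]
ee_rot: [[-0.986, -0.164, 0.003], [-0.164, 0.986, 0.002], [-0.003, 0.002, -1.0]]
contact_force: [-0.8, 0.5, -1.1]
opening: 0.0854
```

```bash
python3 - <<'E'
from meas import *
s=snap("wrist"); save(s,"w14");b=blanks(s)
need([0.560,0.313,.176],188.9)
E
```

```text
blank px [351.  31.] xy [416.8 322.1] size [40.4 60.9] long axis -33.7 z 0.0182
blank px [312. 201.] xy [559.9 313.3] size [60.1 39.8] long axis 9.7 z 0.0182
blank px [316. 315.] xy [677.  336.2] size [50.7 29.9] long axis 28.1 z 0.02
turn [0.0003 0.0007 0.0015] rows>= 1.0
shift [ 0.0012 -0.0111  0.15  ] rows>= 3.0 now [0.5596 0.3214 0.2885] yaw -170.58 tilt [0.0042 0.0027] F [-0.4 -1.  -0.8] op 0.0854 t 17.9
```

apply_moves(series=[{"x": 0.001, "y": -0.006, "z": 0.03, "wx": 0.0003, "wy": 0.001, "wz": 0, "hand": 1}, {"x": 0.001, "y": -0.004, "z": 0.035, "wx": 0, "wy": 0.001, "wz": 0, "hand": 1}, {"x": 0.001, "y": 0, "z": 0.035, "wx": 0, "wy": 0.001, "wz": 0, "hand": 1}, {"x": 0.001, "y": 0, "z": 0.03, "wx": 0, "wy": 0.0005, "wz": 0, "hand": 1}, {"x": 0, "y": 0, "z": 0, "wx": 0, "wy": 0, "wz": 0, "hand": 1}, {"x": 0, "y": 0, "z": 0, "wx": 0, "wy": 0, "wz": 0, "hand": 1}])

```text
time: 18.5
tcp_pos: [0.5612, 0.3111, 0.2032]
ee_rot: [[-0.987, -0.161, -0.002], [-0.161, 0.987, 0.004], [0.001, 0.004, -1.0]]
contact_force: [-0.9, -0.2, -0.0]
opening: 0.0854
```

```bash
python3 - <<'E'
from meas import *
need([0.560,0.313,.176],189.2)
E
```

```text
turn [ 0.0007 -0.0001  0.0002] rows>= 1.0
shift [0.0012 0.0028 0.0363] rows>= 1.0 now [0.5612 0.3111 0.2032] yaw -170.74 tilt [-0.0015  0.0039] F [-0.9 -0.2 -0. ] op 0.0854 t 18.5
```

apply_moves(series=[{"x": 0.001, "y": 0.003, "z": 0.015, "wx": 0.0007, "wy": 0, "wz": 0, "hand": 1}, {"x": 0, "y": 0, "z": 0.015, "wx": 0, "wy": 0, "wz": 0, "hand": 1}, {"x": 0, "y": 0, "z": 0.01, "wx": 0, "wy": 0, "wz": 0, "hand": 1}, {"x": 0, "y": 0, "z": 0, "wx": 0, "wy": 0, "wz": 0, "hand": 1}, {"x": 0, "y": 0, "z": 0, "wx": 0, "wy": 0, "wz": 0, "hand": 1}])

```text
time: 19.0
tcp_pos: [0.5622, 0.3141, 0.1773]
ee_rot: [[-0.987, -0.161, 0.007], [-0.161, 0.987, 0.003], [-0.008, 0.001, -1.0]]
contact_force: [0.1, -1.2, 0.8]
opening: 0.0855
```

```bash
python3 - <<'E'
from meas import *
need([0.560,0.313,.176],189.2)
E
```

```text
turn [0.0002 0.0012 0.0001] rows>= 1.0
shift [ 0.0032 -0.0009  0.0017] rows>= 1.0 now [0.5622 0.3141 0.1773] yaw -170.75 tilt [0.0073 0.0027] F [ 0.1 -1.2  0.8] op 0.0855 t 19.0
```

apply_moves(series=[{"x": 0.003, "y": -0.001, "z": 0.001, "wx": 0, "wy": 0.001, "wz": 0, "hand": 1}, {"x": 0.001, "y": 0, "z": 0.001, "wx": 0, "wy": 0, "wz": 0, "hand": 1}, {"x": 0, "y": 0, "z": 0, "wx": 0, "wy": 0, "wz": 0, "hand": 0.3}, {"x": 0, "y": 0, "z": 0, "wx": 0, "wy": 0, "wz": 0, "hand": 0.3}, {"x": 0, "y": 0, "z": 0, "wx": 0, "wy": 0, "wz": 0, "hand": 0}, {"x": 0, "y": 0, "z": 0, "wx": 0, "wy": 0, "wz": 0, "hand": 0}, {"x": 0, "y": 0, "z": 0, "wx": 0, "wy": 0, "wz": 0, "hand": 0}, {"x": 0, "y": 0, "z": -0.02, "wx": 0, "wy": 0, "wz": 0, "hand": 0}, {"x": 0, "y": 0, "z": -0.05, "wx": 0, "wy": 0, "wz": 0, "hand": 0}, {"x": 0, "y": 0, "z": -0.06, "wx": 0, "wy": 0, "wz": 0, "hand": 0}])

```text
time: 20.0
tcp_pos: [0.5559, 0.3112, 0.2686]
ee_rot: [[-0.987, -0.161, -0.014], [-0.161, 0.987, -0.005], [0.014, -0.003, -1.0]]
contact_force: [0.8, -0.4, -1.8]
opening: 0.0384
```

```bash
python3 - <<'E'
from meas import *
need([0.537,-0.030,.36],178.3)
E
```

```text
turn [-0.0006 -0.0022  0.0304] rows>= 2.0
shift [ 0.0117 -0.4554 -0.1218] rows>= 8.0 now [0.5559 0.3112 0.2686] yaw -170.75 tilt [-0.0138 -0.0049] F [ 0.8 -0.4 -1.8] op 0.0384 t 20.0
```

apply_moves(series=[{"x": 0, "y": 0, "z": -0.06, "wx": -0.0006, "wy": -0.0022, "wz": 0.0152, "hand": 0}, {"x": 0, "y": 0, "z": -0.06, "wx": 0, "wy": -0.001, "wz": 0.0152, "hand": 0}, {"x": 0.0015, "y": -0.05, "z": -0.01, "wx": 0, "wy": 0, "wz": 0, "hand": 0}, {"x": 0.0015, "y": -0.06, "z": 0, "wx": 0, "wy": 0, "wz": 0, "hand": 0}, {"x": 0.0015, "y": -0.06, "z": 0, "wx": 0, "wy": 0, "wz": 0, "hand": 0}, {"x": 0.0015, "y": -0.06, "z": 0, "wx": 0, "wy": 0, "wz": 0, "hand": 0}, {"x": 0.0015, "y": -0.06, "z": 0, "wx": 0, "wy": 0, "wz": 0, "hand": 0}, {"x": 0.0015, "y": -0.06, "z": 0, "wx": 0, "wy": 0, "wz": 0, "hand": 0}, {"x": 0.0015, "y": -0.05, "z": 0, "wx": 0, "wy": 0, "wz": 0, "hand": 0}, {"x": 0, "y": 0, "z": 0, "wx": 0, "wy": 0, "wz": 0, "hand": 0}])

```text
time: 21.0
tcp_pos: [0.5361, 0.0033, 0.3901]
ee_rot: [[-0.999, 0.033, 0.031], [0.033, 0.999, 0.006], [-0.031, 0.007, -0.999]]
contact_force: [0.3, 0.3, -0.9]
opening: 0.0385
```

```bash
python3 - <<'E'
from meas import *
need([0.537,-0.030,.345],178.3)
E
```

```text
turn [ 0.0012  0.0049 -0.0005] rows>= 1.0
shift [-0.0026 -0.0444  0.0602] rows>= 2.0 now [0.5361 0.0033 0.3901] yaw 178.11 tilt [0.0312 0.0064] F [ 0.3  0.3 -0.9] op 0.0385 t 21.0
```

apply_moves(series=[{"x": 0, "y": -0.02, "z": 0.01, "wx": 0.001, "wy": 0.0049, "wz": -0.0005, "hand": 0}, {"x": 0, "y": -0.026, "z": 0.02, "wx": 0, "wy": 0, "wz": 0, "hand": 0}, {"x": 0, "y": 0, "z": 0.03, "wx": 0, "wy": 0, "wz": 0, "hand": 0}, {"x": 0, "y": 0, "z": 0, "wx": 0, "wy": 0, "wz": 0, "hand": 0}, {"x": 0, "y": 0, "z": 0, "wx": 0, "wy": 0, "wz": 0, "hand": 0}])

```text
time: 21.5
tcp_pos: [0.5351, -0.0321, 0.3499]
ee_rot: [[-0.999, 0.032, 0.005], [0.032, 0.999, 0.001], [-0.005, 0.001, -1.0]]
contact_force: [0.3, 0.1, 0.2]
opening: 0.0389
```

```bash
python3 - <<'E'
from meas import *
s=snap("wrist");save(s,"w15");held(s)
need([0.537,-0.030,.32],178.3)
E
```

```text
n 8282 z med 0.15825313301512542 zrange [0.15728888 0.1596957 ]
tool-frame rect ((-0.5248489379882812, -0.15361404418945312), (60.439300537109375, 40.71296691894531), 0.10928723961114883)
plane [0.0195 0.003  0.1584]
turn [ 0.0003  0.0008 -0.0004] rows>= 1.0
shift [-0.0026  0.0027  0.0397] rows>= 1.0 now [ 0.535  -0.0319  0.3498] yaw 178.16 tilt [0.0049 0.0015] F [-0.2 -0.6 -2.3] op 0.0385 t 21.55
```

View pics/w15.png

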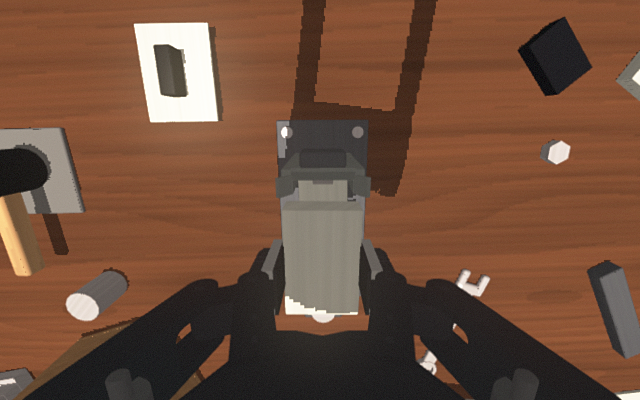

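The second blank is held like the first (centre offset under 1 mm). I lower it.

apply_moves(series=[{"x": -0.0026, "y": 0.0027, "z": 0.012, "wx": 0.0003, "wy": 0.0008, "wz": -0.0004, "hand": 0}, {"x": 0, "y": 0, "z": 0.012, "wx": 0, "wy": 0, "wz": 0, "hand": 0}, {"x": 0, "y": 0, "z": 0.012, "wx": 0, "wy": 0, "wz": 0, "hand": 0}, {"x": 0, "y": 0, "z": 0, "wx": 0, "wy": 0, "wz": 0, "hand": 0}, {"x": 0, "y": 0, "z": 0, "wx": 0, "wy": 0, "wz": 0, "hand": 0}])

```text
time: 22.05
tcp_pos: [0.538, -0.0281, 0.3232]
ee_rot: [[-1.0, 0.027, 0.003], [0.027, 1.0, -0.001], [-0.003, -0.001, -1.0]]
contact_force: [0.1, 0.2, -1.0]
opening: 0.0383
```

```bash
python3 - <<'E'
from meas import *
need([0.537,-0.030,.30],178.3)
E
```

```text
turn [-0.0001  0.0004  0.0005] rows>= 1.0
shift [ 0.0013 -0.0026  0.0309] rows>= 1.0 now [ 0.538  -0.0281  0.3232] yaw 178.46 tilt [ 0.0027 -0.0006] F [ 0.1  0.2 -1. ] op 0.0383 t 22.05
```

apply_moves(series=[{"x": 0.0015, "y": -0.0026, "z": 0.01, "wx": 0, "wy": 0.0005, "wz": 0.0005, "hand": 0}, {"x": 0, "y": 0, "z": 0.01, "wx": 0, "wy": 0, "wz": 0, "hand": 0}, {"x": 0, "y": 0, "z": 0.01, "wx": 0, "wy": 0, "wz": 0, "hand": 0}, {"x": 0, "y": 0, "z": 0, "wx": 0, "wy": 0, "wz": 0, "hand": 0}])

```text
time: 22.45
tcp_pos: [0.5367, -0.0304, 0.2988]
ee_rot: [[-1.0, 0.03, -0.001], [0.03, 1.0, -0.001], [0.001, -0.001, -1.0]]
contact_force: [-0.1, -0.3, -1.9]
opening: 0.0384
```

apply_moves(series=[{"x": 0, "y": 0, "z": 0.007, "wx": 0, "wy": 0, "wz": 0, "hand": 0}, {"x": 0, "y": 0, "z": 0.007, "wx": 0, "wy": 0, "wz": 0, "hand": 0}, {"x": 0, "y": 0, "z": 0.007, "wx": 0, "wy": 0, "wz": 0, "hand": 0}])

```text
time: 22.75
tcp_pos: [0.5376, -0.0306, 0.2837]
ee_rot: [[-1.0, 0.031, 0.003], [0.031, 1.0, -0.001], [-0.003, -0.001, -1.0]]
contact_force: [0.2, -0.0, 3.6]
opening: 0.0386
```

apply_moves(series=[{"x": 0, "y": 0, "z": 0.008, "wx": 0, "wy": 0.0004, "wz": 0, "hand": 0}, {"x": 0, "y": 0, "z": 0.008, "wx": 0, "wy": 0, "wz": 0, "hand": 0}, {"x": 0, "y": 0, "z": 0.008, "wx": 0, "wy": 0.0004, "wz": 0, "hand": 0}])

```text
time: 23.05
tcp_pos: [0.5384, -0.0307, 0.266]
ee_rot: [[-1.0, 0.031, 0.0], [0.031, 1.0, -0.001], [-0.0, -0.001, -1.0]]
contact_force: [-0.1, -0.4, 5.5]
opening: 0.0383
```

```bash
python3 - <<'E'
from meas import *
s=snap("wrist");save(s,"w16");held(s)
need([0.537,-0.030,.253],178.3)
E
```

```text
n 7710 z med 0.15732913530957054 zrange [0.15638806 0.15830287]
tool-frame rect ((-2.466602325439453, -0.10606956481933594), (60.257484436035156, 40.869998931884766), 0.2472558468580246)
plane [-0.0015  0.0016  0.1573]
turn [-0.0002 -0.0001 -0.0001] rows>= 1.0
shift [0.0015 0.0008 0.0159] rows>= 1.0 now [ 0.5381 -0.0306  0.2649] yaw 178.25 tilt [-0.0007 -0.0011] F [ 1.7 -0.1  2.6] op 0.0384 t 23.1
```

apply_moves(series=[{"x": 0.001, "y": 0, "z": 0.008, "wx": 0, "wy": 0, "wz": 0, "hand": 0}, {"x": 0, "y": 0, "z": 0.008, "wx": 0, "wy": 0.0003, "wz": 0, "hand": 0}, {"x": 0, "y": 0, "z": 0.005, "wx": 0, "wy": 0, "wz": 0, "hand": 0}])

```text
time: 23.4
tcp_pos: [0.5383, -0.0306, 0.2497]
ee_rot: [[-1.0, 0.031, -0.0], [0.031, 1.0, -0.001], [0.0, -0.001, -1.0]]
contact_force: [-2.3, 0.4, 6.7]
opening: 0.0382
```

```bash
python3 - <<'E'
from meas import *
s=snap("wrist");save(s,"w17");held(s)
need([0.537,-0.030,.253],178.3)
E
```

```text
n 6562 z med 0.15789843880962098 zrange [0.15696762 0.15887465]
tool-frame rect ((-5.71113395690918, -0.001804351806640625), (52.85441589355469, 40.51660919189453), 0.012055558152496815)
plane [-0.004   0.0026  0.1579]
turn [-0.0002 -0.     -0.0002] rows>= 1.0
shift [ 0.0016  0.0008 -0.005 ] rows>= 1.0 now [ 0.5382 -0.0306  0.2492] yaw 178.24 tilt [-0.0001 -0.0012] F [1.2 0.2 5.4] op 0.0387 t 23.45
```

Top at about 0.0915, so I release.

apply_moves(series=[{"x": 0, "y": 0, "z": 0, "wx": 0, "wy": 0, "wz": 0, "hand": 0.65}, {"x": 0, "y": 0, "z": 0, "wx": 0, "wy": 0, "wz": 0, "hand": 0.65}, {"x": 0, "y": 0, "z": 0, "wx": 0, "wy": 0, "wz": 0, "hand": 0.65}, {"x": 0, "y": 0, "z": 0, "wx": 0, "wy": 0, "wz": 0, "hand": 0.65}])

```text
time: 23.85
tcp_pos: [0.5373, -0.0306, 0.2475]
ee_rot: [[-1.0, 0.031, -0.004], [0.031, 1.0, -0.001], [0.004, -0.001, -1.0]]
contact_force: [0.2, -0.2, 0.3]
opening: 0.0554
```

```bash
python3 - <<'E'
from meas import *
s=snap("wrist"); save(s,"w18");held(s)
need([0.4169,0.322,.40],146.3)
E
```

```text
return _methods._mean(a, axis=axis, dtype=dtype,
  ret = ret.dtype.type(ret / rcount)
Traceback (most recent call last):
  File "meas.py", line 23, in held
    c=q[m]; print("n",len(c),"z med",np.median(c[:,2]),"zrange",np.percentile(c[:,2],[5,95]))
                                                                ~~~~~~~~~~~~~^^^^^^^^^^^^^^^
IndexError: index -1 is out of bounds for axis 0 with size 0
```

View pics/w18.png

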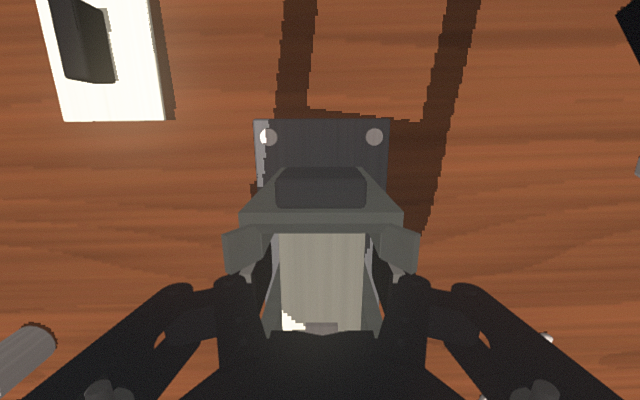

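```bash
sed -i 's/q\[...,2\]>.148/q[...,2]>.132/' meas.py; python3 - <<'E'
from meas import *
s=snap("wrist");held(s)
need([0.4169,0.322,.40],146.3)
E
```

```text
n 8059 z med 0.14726312004753495 zrange [0.14599402 0.14820141]
tool-frame rect ((-5.717342376708984, 0.1722259521484375), (55.93810272216797, 40.545753479003906), 0.6522884368896484)
plane [0.0165 0.0005 0.1472]
turn [-0.0003 -0.0005  0.0887] rows>= 4.0
shift [ 0.3945  0.3019 -0.2033] rows>= 9.0 now [ 0.5374 -0.0306  0.2476] yaw 178.25 tilt [-0.0033 -0.0009] F [-0.5  0.   0.3] op 0.0552 t 23.95
```

The top reads 0.1004, so the second blank is caught. On to the third.

apply_moves(series=[{"x": 0, "y": 0, "z": -0.03, "wx": 0, "wy": 0, "wz": 0, "hand": 0.65}, {"x": 0, "y": 0, "z": -0.05, "wx": 0, "wy": 0, "wz": 0, "hand": 0.65}, {"x": 0, "y": 0, "z": -0.06, "wx": 0, "wy": 0, "wz": 0, "hand": 0.8}, {"x": 0, "y": 0, "z": -0.06, "wx": 0, "wy": 0, "wz": 0, "hand": 1}, {"x": 0.02, "y": 0.04, "z": 0, "wx": 0, "wy": 0, "wz": 0.022, "hand": 1}, {"x": 0.04, "y": 0.04, "z": 0, "wx": 0, "wy": 0, "wz": 0.022, "hand": 1}, {"x": 0.04, "y": 0.04, "z": 0, "wx": 0, "wy": 0, "wz": 0.022, "hand": 1}, {"x": 0.04, "y": 0.04, "z": 0, "wx": 0, "wy": 0, "wz": 0.022, "hand": 1}, {"x": 0.04, "y": 0.04, "z": 0, "wx": 0, "wy": 0, "wz": 0, "hand": 1}, {"x": 0, "y": 0, "z": 0, "wx": 0, "wy": 0, "wz": 0, "hand": 1}])

```text
time: 24.95
tcp_pos: [0.4556, 0.1563, 0.405]
ee_rot: [[-0.826, 0.564, -0.002], [0.564, 0.826, 0.002], [0.002, 0.0, -1.0]]
contact_force: [0.1, -0.6, -0.7]
opening: 0.0854
```

```bash
python3 - <<'E'
from meas import *
s=snap("wrist"); save(s,"w19");b=blanks(s)
need([0.417,0.322,.29],146.3)
E
```

```text
blank px [417.  76.] xy [417.3 321.8] size [40.7 59.7] long axis -33.5 z 0.018
turn [-0.0001 -0.0002 -0.0019] rows>= 1.0
shift [0.1672 0.1567 0.1533] rows>= 5.0 now [0.4561 0.1547 0.405 ] yaw 145.62 tilt [-0.0016  0.0002] F [-0.3 -0.9 -0.6] op 0.085 t 25.0
```

View pics/w19.png

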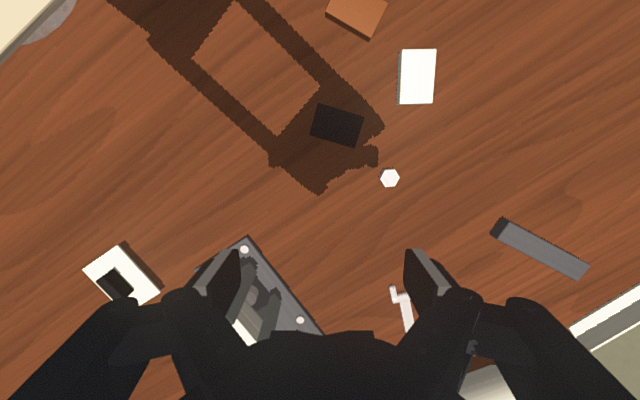

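The third blank is at (417,76), clear of the black (337,125) and brown (357,15) look-alikes.

apply_moves(series=[{"x": 0.042, "y": 0.039, "z": 0.01, "wx": 0, "wy": 0, "wz": -0.0019, "hand": 1}, {"x": 0.042, "y": 0.039, "z": 0.03, "wx": 0, "wy": 0, "wz": 0, "hand": 1}, {"x": 0.042, "y": 0.039, "z": 0.03, "wx": 0, "wy": 0, "wz": 0, "hand": 1}, {"x": 0.042, "y": 0.039, "z": 0.03, "wx": 0, "wy": 0, "wz": 0, "hand": 1}, {"x": 0, "y": 0, "z": 0.04, "wx": 0, "wy": 0, "wz": 0, "hand": 1}, {"x": 0, "y": 0, "z": 0, "wx": 0, "wy": 0, "wz": 0, "hand": 1}, {"x": 0, "y": 0, "z": 0, "wx": 0, "wy": 0, "wz": 0, "hand": 1}])

```text
time: 25.7
tcp_pos: [0.4205, 0.3218, 0.2989]
ee_rot: [[-0.829, 0.559, 0.005], [0.559, 0.829, -0.002], [-0.006, 0.001, -1.0]]
contact_force: [0.5, 0.1, 1.0]
opening: 0.0854
```

```bash
python3 - <<'E'
from meas import *
s=snap("wrist"); save(s,"w20");b=blanks(s)
need([0.417,0.322,.176],146.3)
E
```

```text
blank px [318. 195.] xy [416.7 321.5] size [39.2 59.5] long axis -32.8 z 0.0183
turn [ 0.0001  0.0009 -0.0008] rows>= 1.0
shift [ 0.0043 -0.0019  0.1636] rows>= 3.0 now [0.4205 0.3214 0.2987] yaw 146.01 tilt [ 0.0048 -0.0026] F [-0.1  0.7  0.6] op 0.0857 t 25.75
```

View pics/w20.png

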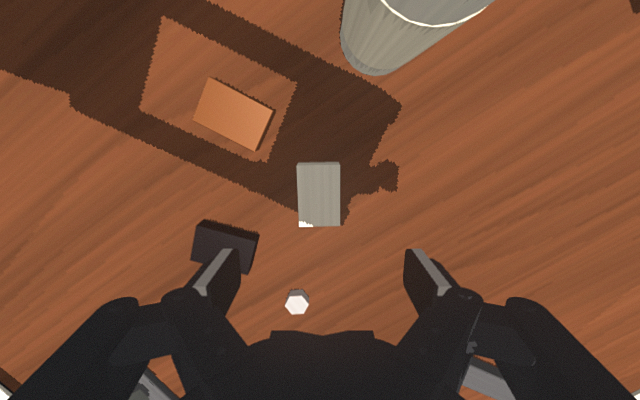

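apply_moves(series=[{"x": 0.0045, "y": -0.002, "z": 0.03, "wx": 0, "wy": 0.001, "wz": -0.0004, "hand": 0.75}, {"x": 0.001, "y": 0, "z": 0.035, "wx": 0, "wy": 0.001, "wz": 0, "hand": 0.75}, {"x": 0.001, "y": 0, "z": 0.035, "wx": 0, "wy": 0.0007, "wz": 0, "hand": 0.75}, {"x": 0.001, "y": 0, "z": 0.03, "wx": 0, "wy": 0, "wz": 0, "hand": 0.75}, {"x": 0, "y": 0, "z": 0.008, "wx": 0, "wy": 0, "wz": 0, "hand": 0.75}, {"x": 0, "y": 0, "z": 0, "wx": 0, "wy": 0, "wz": 0, "hand": 0.75}, {"x": 0, "y": 0, "z": 0, "wx": 0, "wy": 0, "wz": 0, "hand": 0.75}])

```text
time: 26.45
tcp_pos: [0.4251, 0.3201, 0.2071]
ee_rot: [[-0.825, 0.565, 0.009], [0.566, 0.825, 0.017], [0.002, 0.019, -1.0]]
contact_force: [-0.6, -0.4, 0.2]
opening: 0.0643
```

```bash
python3 - <<'E'
from meas import *
need([0.4165,0.3217,.176],146.5)
E
```

```text
turn [ 0.003  -0.0003 -0.0026] rows>= 1.0
shift [ 0.0107 -0.0045  0.0415] rows>= 1.0 now [0.4251 0.3201 0.2071] yaw 145.56 tilt [0.0088 0.0168] F [-0.6 -0.4  0.2] op 0.0643 t 26.45
```

apply_moves(series=[{"x": 0.0107, "y": -0.0045, "z": 0.003, "wx": 0.003, "wy": -0.0003, "wz": -0.0026, "hand": 0.75}, {"x": 0, "y": 0, "z": 0.015, "wx": 0, "wy": 0, "wz": 0, "hand": 0.75}, {"x": 0, "y": 0, "z": 0.013, "wx": 0, "wy": 0, "wz": 0, "hand": 0.75}, {"x": 0, "y": 0, "z": 0.009, "wx": 0, "wy": 0, "wz": 0, "hand": 0.75}, {"x": 0, "y": 0, "z": 0, "wx": 0, "wy": 0, "wz": 0, "hand": 0.75}, {"x": 0, "y": 0, "z": 0, "wx": 0, "wy": 0, "wz": 0, "hand": 0.75}])

```text
time: 27.05
tcp_pos: [0.4174, 0.323, 0.1784]
ee_rot: [[-0.835, 0.551, 0.004], [0.551, 0.835, 0.002], [-0.002, 0.004, -1.0]]
contact_force: [0.2, -0.1, 0.1]
opening: 0.064
```

```bash
python3 - <<'E'
from meas import *
need([0.4165,0.3217,.176],146.5)
s=snap("wrist"); save(s,"w21")
E
```

```text
turn [0.0006 0.0004 0.0003] rows>= 1.0
shift [ 0.     -0.002   0.0032] rows>= 1.0 now [0.4174 0.323  0.1784] yaw 146.6 tilt [0.004  0.0016] F [ 0.2 -0.1  0.1] op 0.064 t 27.05
```

View pics/w21.png

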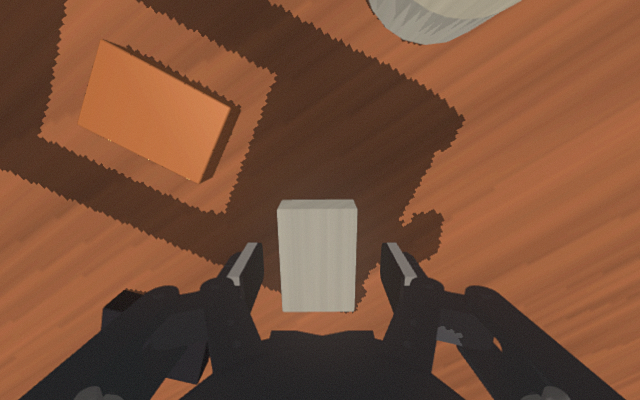

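The blank (317,258) is centred between the fingers. I close and lift.

apply_moves(series=[{"x": 0, "y": -0.002, "z": 0.003, "wx": 0.0005, "wy": 0.0003, "wz": 0, "hand": 0.75}, {"x": 0, "y": 0, "z": 0, "wx": 0, "wy": 0, "wz": 0, "hand": 0.3}, {"x": 0, "y": 0, "z": 0, "wx": 0, "wy": 0, "wz": 0, "hand": 0}, {"x": 0, "y": 0, "z": 0, "wx": 0, "wy": 0, "wz": 0, "hand": 0}, {"x": 0, "y": 0, "z": 0, "wx": 0, "wy": 0, "wz": 0, "hand": 0}, {"x": 0, "y": 0, "z": -0.02, "wx": 0, "wy": 0, "wz": 0, "hand": 0}, {"x": 0, "y": 0, "z": -0.05, "wx": 0, "wy": 0, "wz": 0, "hand": 0}, {"x": 0, "y": 0, "z": -0.06, "wx": 0, "wy": 0, "wz": 0, "hand": 0}, {"x": 0, "y": 0, "z": -0.06, "wx": 0, "wy": 0, "wz": 0, "hand": 0}, {"x": 0, "y": 0, "z": -0.06, "wx": 0, "wy": 0, "wz": 0, "hand": 0}])

```text
time: 28.1
tcp_pos: [0.4136, 0.3197, 0.3653]
ee_rot: [[-0.835, 0.551, -0.013], [0.551, 0.835, -0.008], [0.006, -0.014, -1.0]]
contact_force: [1.8, 0.7, -1.1]
opening: 0.0384
```

```bash
python3 - <<'E'
from meas import *
need([0.537,-0.030,.36],178.3)
need([0.537,-0.030,.36])
E
```

```text
turn [-0.0019 -0.0016 -0.0881] rows>= 4.0
shift [-0.1783 -0.4611  0.007 ] rows>= 8.0 now [0.4136 0.3197 0.3653] yaw 146.57 tilt [-0.0128 -0.0083] F [ 1.8  0.7 -1.1] op 0.0384 t 28.1
shift [-0.3942 -0.2984  0.0088] rows>= 8.0 now [0.4136 0.3197 0.3653] yaw 146.57 tilt [-0.0128 -0.0083] F [ 1.8  0.7 -1.1] op 0.0384 t 28.1
```

apply_moves(series=[{"x": 0, "y": -0.02, "z": -0.01, "wx": -0.0019, "wy": -0.0016, "wz": -0.022, "hand": 0}, {"x": -0.01, "y": -0.03, "z": -0.01, "wx": 0, "wy": 0, "wz": -0.022, "hand": 0}, {"x": -0.01, "y": -0.03, "z": 0, "wx": 0, "wy": 0, "wz": -0.022, "hand": 0}, {"x": -0.02, "y": -0.04, "z": 0, "wx": 0, "wy": 0, "wz": -0.022, "hand": 0}, {"x": -0.02, "y": -0.055, "z": 0, "wx": 0, "wy": 0, "wz": 0, "hand": 0}, {"x": -0.02, "y": -0.055, "z": 0, "wx": 0, "wy": 0, "wz": 0, "hand": 0}, {"x": -0.02, "y": -0.055, "z": 0, "wx": 0, "wy": 0, "wz": 0, "hand": 0}, {"x": -0.02, "y": -0.055, "z": 0, "wx": 0, "wy": 0, "wz": 0, "hand": 0}, {"x": 0, "y": 0, "z": 0, "wx": 0, "wy": 0, "wz": 0, "hand": 0}])

```text
time: 29.0
tcp_pos: [0.4726, 0.0551, 0.4038]
ee_rot: [[-1.0, 0.001, 0.029], [0.002, 1.0, 0.009], [-0.029, 0.009, -1.0]]
contact_force: [-0.5, 0.9, -0.6]
opening: 0.0384
```

```bash
python3 - <<'E'
from meas import *
need([0.537,-0.030,.36],178.3)
E
```

```text
turn [0.0015 0.0046 0.0045] rows>= 1.0
shift [-0.0892 -0.1109  0.0583] rows>= 3.0 now [0.4726 0.0551 0.4038] yaw 179.91 tilt [0.0292 0.0089] F [-0.5  0.9 -0.6] op 0.0384 t 29.0
```

apply_moves(series=[{"x": -0.01, "y": -0.02, "z": 0.01, "wx": 0.0015, "wy": 0.0046, "wz": 0.0045, "hand": 0}, {"x": -0.027, "y": -0.031, "z": 0.015, "wx": 0, "wy": 0, "wz": 0, "hand": 0}, {"x": -0.027, "y": -0.031, "z": 0.015, "wx": 0, "wy": 0, "wz": 0, "hand": 0}, {"x": -0.026, "y": -0.031, "z": 0.02, "wx": 0, "wy": 0, "wz": 0, "hand": 0}, {"x": 0, "y": 0, "z": 0, "wx": 0, "wy": 0, "wz": 0, "hand": 0}, {"x": 0, "y": 0, "z": 0, "wx": 0, "wy": 0, "wz": 0, "hand": 0}])

```text
time: 29.6
tcp_pos: [0.5393, -0.0333, 0.364]
ee_rot: [[-0.999, 0.033, 0.005], [0.033, 0.999, 0.002], [-0.005, 0.002, -1.0]]
contact_force: [-0.5, 1.6, -0.6]
opening: 0.0387
```

```bash
python3 - <<'E'
from meas import *
s=snap("wrist"); save(s,"w22");held(s)
need([0.537,-0.030,.33],178.3)
E
```

```text
n 8305 z med 0.15836075584869058 zrange [0.15740833 0.15967501]
tool-frame rect ((-0.3371753692626953, 0.14522743225097656), (60.37091827392578, 40.27112579345703), 0.022765405476093292)
plane [0.018  0.001  0.1585]
turn [ 0.0002  0.0007 -0.0005] rows>= 1.0
shift [0.0029 0.004  0.0452] rows>= 1.0 now [ 0.5391 -0.0331  0.3639] yaw 178.11 tilt [0.0046 0.0013] F [ 0.8 -0.1 -1.2] op 0.0386 t 29.65
```

View pics/w22.png

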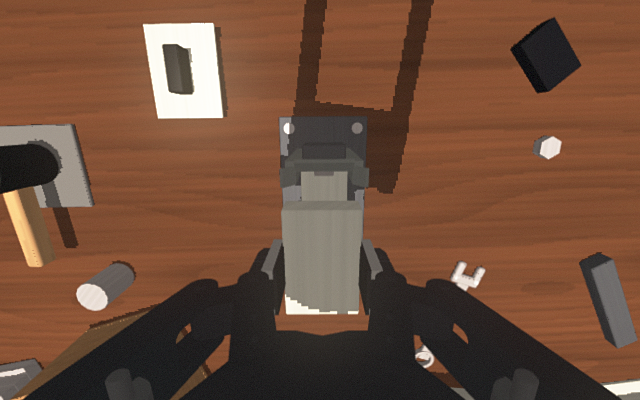

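The third blank is held square and sits over the mouth at (322,255).

apply_moves(series=[{"x": 0.003, "y": 0.004, "z": 0.015, "wx": 0.0002, "wy": 0.0007, "wz": -0.0005, "hand": 0}, {"x": 0, "y": 0, "z": 0.015, "wx": 0, "wy": 0, "wz": 0, "hand": 0}, {"x": 0, "y": 0, "z": 0.015, "wx": 0, "wy": 0, "wz": 0, "hand": 0}, {"x": 0, "y": 0, "z": 0.005, "wx": 0, "wy": 0, "wz": 0, "hand": 0}, {"x": 0, "y": 0, "z": 0, "wx": 0, "wy": 0, "wz": 0, "hand": 0}])

```text
time: 30.15
tcp_pos: [0.5355, -0.0264, 0.3247]
ee_rot: [[-1.0, 0.026, 0.001], [0.026, 1.0, 0.0], [-0.001, 0.001, -1.0]]
contact_force: [0.1, -0.5, -1.0]
opening: 0.0387
```

```bash
python3 - <<'E'
from meas import *
need([0.537,-0.030,.30],178.3)
E
```

```text
turn [0.0001 0.0002 0.0007] rows>= 1.0
shift [-0.0022 -0.0048  0.0329] rows>= 1.0 now [ 0.5355 -0.0264  0.3247] yaw 178.53 tilt [0.0013 0.0005] F [ 0.1 -0.5 -1. ] op 0.0387 t 30.15
```

apply_moves(series=[{"x": -0.0022, "y": -0.0048, "z": 0.005, "wx": 0, "wy": 0, "wz": 0.0007, "hand": 0}, {"x": 0, "y": 0, "z": 0.01, "wx": 0, "wy": 0, "wz": 0, "hand": 0}, {"x": 0, "y": 0, "z": 0, "wx": 0, "wy": 0, "wz": 0, "hand": 0}, {"x": 0, "y": 0, "z": 0, "wx": 0, "wy": 0, "wz": 0, "hand": 0}])

```text
time: 30.55
tcp_pos: [0.5373, -0.0304, 0.3127]
ee_rot: [[-1.0, 0.031, 0.002], [0.031, 1.0, 0.0], [-0.002, 0.0, -1.0]]
contact_force: [-0.3, 0.4, -1.4]
opening: 0.0386
```

```bash
python3 - <<'E'
from meas import *
need([0.537,-0.030,.30],178.3)
E
```

```text
turn [ 0.0001  0.0003 -0.0001] rows>= 1.0
shift [0.0005 0.0006 0.017 ] rows>= 1.0 now [ 0.5373 -0.0304  0.3127] yaw 178.25 tilt [0.0017 0.0003] F [-0.3  0.4 -1.4] op 0.0386 t 30.55
```

apply_moves(series=[{"x": 0.0005, "y": 0, "z": 0.008, "wx": 0, "wy": 0.0003, "wz": 0, "hand": 0}, {"x": 0, "y": 0, "z": 0.008, "wx": 0, "wy": 0, "wz": 0, "hand": 0}, {"x": 0, "y": 0, "z": 0.008, "wx": 0, "wy": 0, "wz": 0, "hand": 0}, {"x": 0, "y": 0, "z": 0.008, "wx": 0, "wy": 0.0003, "wz": 0, "hand": 0}, {"x": 0, "y": 0, "z": 0.008, "wx": 0, "wy": 0, "wz": 0, "hand": 0}])

```text
time: 31.05
tcp_pos: [0.5379, -0.0307, 0.2826]
ee_rot: [[-1.0, 0.031, 0.002], [0.031, 1.0, -0.0], [-0.002, -0.0, -1.0]]
contact_force: [1.1, 0.3, 6.1]
opening: 0.0386
```

apply_moves(series=[{"x": 0, "y": 0, "z": 0.008, "wx": 0, "wy": 0.0004, "wz": 0, "hand": 0}, {"x": 0, "y": 0, "z": 0.008, "wx": 0, "wy": 0, "wz": 0, "hand": 0}, {"x": 0, "y": 0, "z": 0.008, "wx": 0, "wy": 0.0004, "wz": 0, "hand": 0}])

```text
time: 31.35
tcp_pos: [0.5389, -0.0307, 0.2653]
ee_rot: [[-1.0, 0.031, -0.0], [0.031, 1.0, -0.0], [0.0, -0.0, -1.0]]
contact_force: [-0.9, -0.5, 6.4]
opening: 0.0381
```

```bash
python3 - <<'E'
from meas import *
s=snap("wrist");held(s)
need([0.537,-0.030,.253],178.3)
E
```

```text
n 7837 z med 0.1574284648196285 zrange [0.15635582 0.15841403]
tool-frame rect ((1.3748588562011719, 0.01700592041015625), (40.81214904785156, 66.16178131103516), 89.94979095458984)
plane [-0.0397  0.0004  0.1571]
turn [-0.     -0.0002 -0.0002] rows>= 1.0
shift [0.0023 0.0009 0.0151] rows>= 1.0 now [ 0.5387 -0.0307  0.2643] yaw 178.24 tilt [-0.001  -0.0002] F [1.3 0.7 3.7] op 0.0387 t 31.4
```

apply_moves(series=[{"x": 0.001, "y": 0, "z": 0.008, "wx": 0, "wy": 0, "wz": 0, "hand": 0}, {"x": 0, "y": 0, "z": 0.008, "wx": 0, "wy": 0.0003, "wz": 0, "hand": 0}, {"x": 0, "y": 0, "z": 0.006, "wx": 0, "wy": 0, "wz": 0, "hand": 0}])

```text
time: 31.7
tcp_pos: [0.5389, -0.0307, 0.2496]
ee_rot: [[-1.0, 0.031, 0.0], [0.031, 1.0, -0.0], [-0.0, -0.0, -1.0]]
contact_force: [-5.3, 0.2, 8.3]
opening: 0.0384
```

```bash
python3 - <<'E'
from meas import *
s=snap("wrist");held(s);save(s,"w23")
need([0.537,-0.030,.253],178.3)
E
```

```text
n 7310 z med 0.15767494066714965 zrange [0.14444289 0.15868583]
tool-frame rect ((-5.114421844482422, -0.00830841064453125), (53.278263092041016, 40.78660202026367), 0.04523699730634689)
plane [0.0917 0.0018 0.1571]
turn [-0.0001  0.     -0.0001] rows>= 1.0
shift [ 0.0024  0.0008 -0.0054] rows>= 1.0 now [ 0.5388 -0.0307  0.2489] yaw 178.25 tilt [ 0.     -0.0005] F [ 0.3 -0.2  7.3] op 0.0383 t 31.75
```

View pics/w23.png

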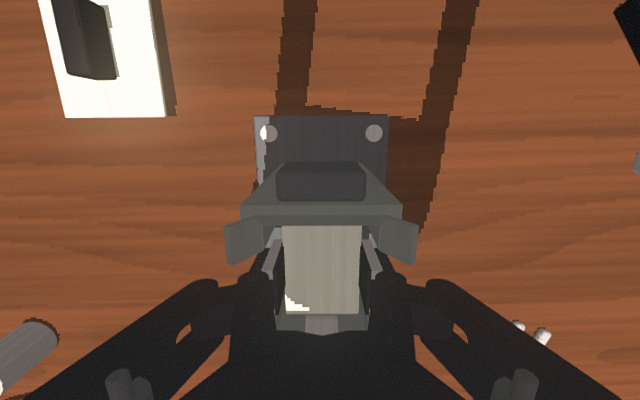

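apply_moves(series=[{"x": 0, "y": 0, "z": 0, "wx": 0, "wy": 0, "wz": 0, "hand": 0.65}, {"x": 0, "y": 0, "z": 0, "wx": 0, "wy": 0, "wz": 0, "hand": 0.65}, {"x": 0, "y": 0, "z": 0, "wx": 0, "wy": 0, "wz": 0, "hand": 0.65}, {"x": 0, "y": 0, "z": 0, "wx": 0, "wy": 0, "wz": 0, "hand": 0.65}])

```text
time: 32.15
tcp_pos: [0.5384, -0.0306, 0.2477]
ee_rot: [[-1.0, 0.03, -0.001], [0.03, 1.0, -0.0], [0.001, -0.0, -1.0]]
contact_force: [-0.4, 0.3, 0.3]
opening: 0.0557
```

```bash
python3 - <<'E'
from meas import *
s=snap("wrist");held(s)
need([0.537,-0.030,.36],178.3)
E
```

```text
n 8372 z med 0.14738551758201376 zrange [0.14586157 0.14834267]
tool-frame rect ((-4.10987663269043, 0.18722915649414062), (56.260841369628906, 40.78318405151367), 0.5828703045845032)
plane [0.0204 0.0013 0.1472]
turn [-0.     -0.0002 -0.0001] rows>= 1.0
shift [ 0.0018  0.0008 -0.1498] rows>= 3.0 now [ 0.5384 -0.0306  0.2477] yaw 178.25 tilt [-0.0016 -0.0002] F [-0.2  0.2  0.3] op 0.0556 t 32.2
```

The top reads 0.1003, so all three blanks are caught. I rise and go look at the mallet.

apply_moves(series=[{"x": 0, "y": 0, "z": -0.03, "wx": 0, "wy": 0, "wz": 0, "hand": 0.65}, {"x": 0, "y": 0, "z": -0.05, "wx": 0, "wy": 0, "wz": 0, "hand": 0.65}, {"x": 0, "y": 0, "z": -0.06, "wx": 0, "wy": 0, "wz": 0, "hand": 0.8}, {"x": 0, "y": 0, "z": -0.06, "wx": 0, "wy": 0, "wz": 0, "hand": 1}, {"x": 0.008, "y": -0.06, "z": 0, "wx": 0, "wy": 0, "wz": 0, "hand": 1}, {"x": 0.008, "y": -0.06, "z": 0, "wx": 0, "wy": 0, "wz": 0, "hand": 1}, {"x": 0.008, "y": -0.06, "z": 0, "wx": 0, "wy": 0, "wz": 0, "hand": 1}, {"x": 0.008, "y": -0.06, "z": 0, "wx": 0, "wy": 0, "wz": 0, "hand": 1}, {"x": 0.008, "y": -0.06, "z": 0, "wx": 0, "wy": 0, "wz": 0, "hand": 1}, {"x": 0, "y": 0, "z": 0, "wx": 0, "wy": 0, "wz": 0, "hand": 1}])

```text
time: 33.2
tcp_pos: [0.5004, -0.2605, 0.4042]
ee_rot: [[-1.0, 0.024, -0.001], [0.024, 1.0, -0.003], [0.001, -0.003, -1.0]]
contact_force: [0.2, 0.9, 0.8]
opening: 0.0854
```

```bash
cat >> meas.py <<'E'
def mallet(s,zpad=0.006,c0=(.505,-.37)):
    P,ok=cloud(s);z=P[...,2]; near=np.hypot(P[...,0]-c0[0],P[...,1]-c0[1])<.16
    hsv=cv2.cvtColor(s["pixels"],cv2.COLOR_RGB2HSV)
    m=ok&near&(abs(z-zpad-.065)<.004); c=(P[m][:,:2]*1000).astype(np.float32)
    hd,r=cv2.minEnclosingCircle(c) if len(c) else ((0,0),0); print("head top n",len(c),"circ",np.round(hd,1),round(r,1),"mean",np.round(c.mean(0),1),"z",np.round(np.percentile(P[m][:,2],[5,50,95]),4))
    m=ok&near&(abs(z-zpad-.0435)<.006)&(hsv[...,1]>60)&(hsv[...,2]>90); c=(P[m][:,:2]*1000).astype(np.float32)
    if len(c): print("handle",len(c),cv2.minAreaRect(c),"z",np.median(P[m][:,2]))
    m=ok&near&(abs(z-.006)<.003)&(hsv[...,1]<60)
    m=cv2.morphologyEx(m.astype(np.uint8),cv2.MORPH_OPEN,np.ones((3,3)))>0
    c=(P[m][:,:2]*1000).astype(np.float32); print("pad",len(c),cv2.minAreaRect(c))
E
python3 - <<'E'
from meas import *
s=snap("wrist");save(s,"w24");mallet(s)
need([0.505,-0.37,.36],178.3)
E
```

```text
head top n 1342 circ [ 504.1 -369. ] 23.9 mean [ 503.4 -368.3] z [0.0696 0.0712 0.0725]
handle 767 ((595.576904296875, -360.867919921875), (128.24546813964844, 31.946849822998047), 13.77380084991455) z 0.04948439297343221
pad 3110 ((509.37799072265625, -369.09039306640625), (99.18167877197266, 99.54344177246094), 89.3145980834961)
turn [-0.0002 -0.0002  0.001 ] rows>= 1.0
shift [-0.0099 -0.1483  0.0589] rows>= 3.0 now [ 0.5009 -0.2586  0.4042] yaw 178.67 tilt [-0.0011 -0.0015] F [0.1 0.1 0.5] op 0.0853 t 33.25
```

View pics/w24.png

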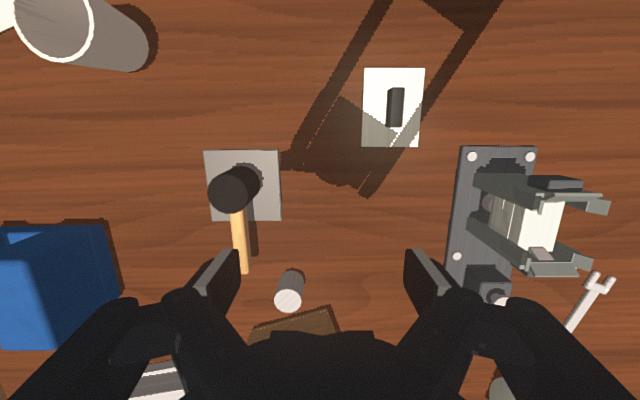

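The mallet head is at (235,187) on its pad (242,185), with the handle toward (243,270). I move above it.

apply_moves(series=[{"x": -0.003, "y": -0.05, "z": 0.01, "wx": 0, "wy": 0, "wz": 0.001, "hand": 1}, {"x": -0.003, "y": -0.05, "z": 0.02, "wx": 0, "wy": 0, "wz": 0, "hand": 1}, {"x": -0.003, "y": -0.05, "z": 0.02, "wx": 0, "wy": 0, "wz": 0, "hand": 1}, {"x": 0, "y": 0, "z": 0, "wx": 0, "wy": 0, "wz": 0, "hand": 1}, {"x": 0, "y": 0, "z": 0, "wx": 0, "wy": 0, "wz": 0, "hand": 1}])

```text
time: 33.75
tcp_pos: [0.5068, -0.3705, 0.3654]
ee_rot: [[-1.0, 0.026, 0.0], [0.026, 1.0, 0.001], [-0.0, 0.001, -1.0]]
contact_force: [-0.8, 0.7, -0.3]
opening: 0.0854
```

```bash
python3 - <<'E'
from meas import *
s=snap("wrist");save(s,"w25");mallet(s)
need([0.504,-0.369,.30],178.3)
E
```

```text
head top n 1735 circ [ 504.4 -369.3] 23.8 mean [ 503.4 -369.2] z [0.0698 0.0712 0.0723]
handle 1061 ((576.8751831054688, -369.9944152832031), (17.99852752685547, 85.34722137451172), 89.39949035644531) z 0.049451710127812354
pad 4321 ((552.2620239257812, -366.5590515136719), (190.9005889892578, 104.78406524658203), 3.9025156497955322)
turn [ 0.0002 -0.      0.0006] rows>= 1.0
shift [0.0036 0.0015 0.0869] rows>= 2.0 now [ 0.5067 -0.3702  0.3652] yaw 178.53 tilt [-0.0001  0.0013] F [-0.2 -0.  -0.6] op 0.0855 t 33.8
```

View pics/w25.png

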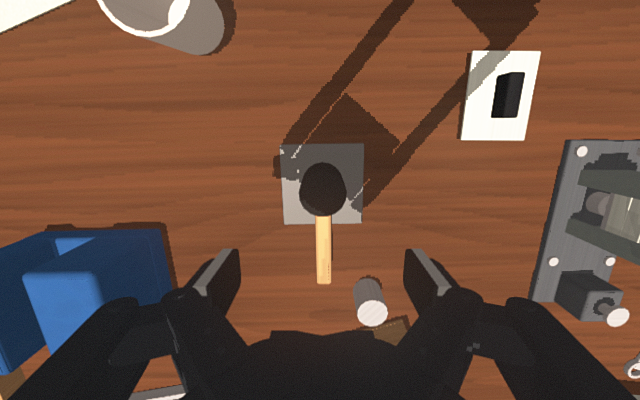

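```bash
python3 - <<'E'
from meas import *
s=snap("wrist"); save(s,"w26",(265,130,385,240),6)
hsv=cv2.cvtColor(s["pixels"],cv2.COLOR_RGB2HSV);P,ok=cloud(s)
m=ok&(abs(P[...,2]-.006)<.0025)&(hsv[...,1]<50)&(hsv[...,2]>60)&(np.hypot(P[...,0]-.507,P[...,1]+.37)<.075)
c=(P[m][:,:2]*1000).astype(np.float32);print(len(c),cv2.minAreaRect(c), np.percentile(c,[0.5,99.5],axis=0))
E
```

```text
4312 ((509.42620849609375, -369.38525390625), (99.21356964111328, 99.16195678710938), 89.43675994873047) [[ 460.20194717 -418.59914322]
 [ 558.46560394 -320.46358215]]
```

View pics/w26.png

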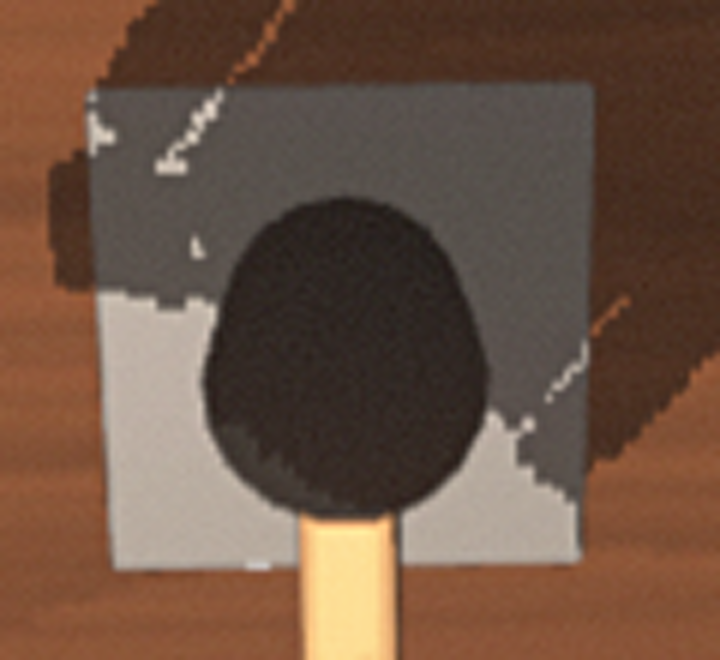

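Pad centre is (0.5094, -0.3694) and the mallet head is at (0.504, -0.369). I descend onto the head.

apply_moves(series=[{"x": 0.0035, "y": 0.0015, "z": 0.03, "wx": 0, "wy": 0.0005, "wz": 0, "hand": 1}, {"x": 0, "y": 0, "z": 0.04, "wx": 0, "wy": 0.001, "wz": 0, "hand": 1}, {"x": 0, "y": 0, "z": 0.04, "wx": 0, "wy": 0.001, "wz": 0, "hand": 1}, {"x": 0, "y": 0, "z": 0.04, "wx": 0, "wy": 0.001, "wz": 0, "hand": 1}, {"x": 0, "y": 0, "z": 0.02, "wx": 0, "wy": 0, "wz": 0, "hand": 1}, {"x": 0, "y": 0, "z": 0, "wx": 0, "wy": 0, "wz": 0, "hand": 1}, {"x": 0, "y": 0, "z": 0, "wx": 0, "wy": 0, "wz": 0, "hand": 1}])

```text
time: 34.55
tcp_pos: [0.5084, -0.3612, 0.2435]
ee_rot: [[-1.0, 0.015, -0.011], [0.015, 1.0, -0.006], [0.011, -0.006, -1.0]]
contact_force: [0.6, -0.5, 0.4]
opening: 0.0855
```

```bash
python3 - <<'E'
from meas import *
need([0.504,-0.3693,.204],178.3)
s=snap("wrist");save(s,"w27")
E
```

```text
turn [-0.0009 -0.0018  0.0023] rows>= 1.0
shift [ 0.0056 -0.011   0.0527] rows>= 1.0 now [ 0.5084 -0.3612  0.2435] yaw 179.14 tilt [-0.0113 -0.0056] F [ 0.6 -0.5  0.4] op 0.0855 t 34.55
```

View pics/w27.png

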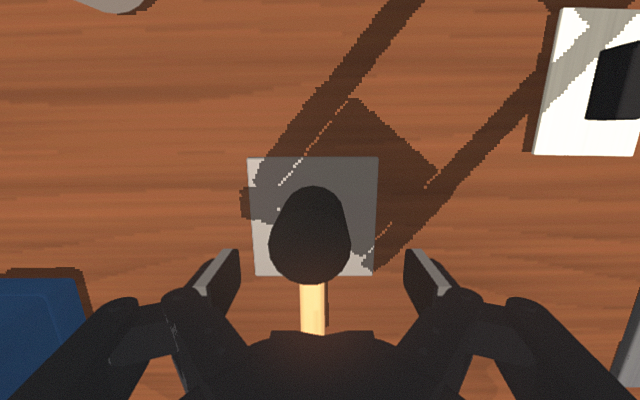

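apply_moves(series=[{"x": 0.0056, "y": -0.011, "z": 0.005, "wx": -0.0009, "wy": -0.0018, "wz": 0, "hand": 1}, {"x": 0, "y": 0, "z": 0.015, "wx": 0, "wy": 0, "wz": 0, "hand": 1}, {"x": 0, "y": 0, "z": 0.015, "wx": 0, "wy": 0, "wz": 0, "hand": 1}, {"x": 0, "y": 0, "z": 0.015, "wx": 0, "wy": 0, "wz": 0, "hand": 1}, {"x": 0, "y": 0, "z": 0.005, "wx": 0, "wy": 0, "wz": 0, "hand": 1}, {"x": 0, "y": 0, "z": 0, "wx": 0, "wy": 0, "wz": 0, "hand": 1}])

```text
time: 35.2
tcp_pos: [0.505, -0.372, 0.2037]
ee_rot: [[-1.0, 0.016, 0.007], [0.016, 1.0, -0.005], [-0.007, -0.004, -1.0]]
contact_force: [0.7, 0.4, 1.4]
opening: 0.0853
```

```bash
python3 - <<'E'
from meas import *
need([0.504,-0.3693,.204],179.2)
E
```

```text
turn [-0.0007  0.0011 -0.0003] rows>= 1.0
shift [ 0.0014  0.0036 -0.0005] rows>= 1.0 now [ 0.505  -0.372   0.2037] yaw 179.09 tilt [ 0.0069 -0.0046] F [0.7 0.4 1.4] op 0.0853 t 35.2
```

apply_moves(series=[{"x": 0.0014, "y": 0.0036, "z": 0, "wx": -0.0007, "wy": 0.0011, "wz": 0, "hand": 1}, {"x": 0, "y": 0, "z": 0, "wx": 0, "wy": 0, "wz": 0, "hand": 1}, {"x": 0, "y": 0, "z": 0, "wx": 0, "wy": 0, "wz": 0, "hand": 1}])

```text
time: 35.5
tcp_pos: [0.504, -0.3688, 0.2034]
ee_rot: [[-1.0, 0.016, -0.001], [0.016, 1.0, 0.001], [0.001, 0.001, -1.0]]
contact_force: [-0.7, -0.1, -0.4]
opening: 0.0854
```

```bash
python3 - <<'E'
from meas import *
need([0.504,-0.3693,.204],179.2)
E
```

```text
turn [ 0.0001 -0.0002 -0.0003] rows>= 1.0
shift [-0.     -0.0006 -0.0007] rows>= 1.0 now [ 0.504  -0.3688  0.2034] yaw 179.1 tilt [-0.0011  0.0008] F [-0.7 -0.1 -0.4] op 0.0854 t 35.5
```

Nearly exact. I close on the head.

apply_moves(series=[{"x": 0, "y": 0, "z": 0, "wx": 0, "wy": 0, "wz": 0, "hand": 0.4}, {"x": 0, "y": 0, "z": 0, "wx": 0, "wy": 0, "wz": 0, "hand": 0.4}, {"x": 0, "y": 0, "z": 0, "wx": 0, "wy": 0, "wz": 0, "hand": 0}, {"x": 0, "y": 0, "z": 0, "wx": 0, "wy": 0, "wz": 0, "hand": 0}, {"x": 0, "y": 0, "z": 0, "wx": 0, "wy": 0, "wz": 0, "hand": 0}])

```text
time: 36.0
tcp_pos: [0.5045, -0.3691, 0.2047]
ee_rot: [[-1.0, 0.015, 0.0], [0.015, 1.0, -0.001], [-0.0, -0.001, -1.0]]
contact_force: [0.1, 0.3, -0.1]
opening: 0.0464
```

```bash
python3 - <<'E'
from meas import *
need([0.504,-0.3693,.204],179.2)
E
```

```text
turn [-0.0001  0.0001 -0.0002] rows>= 1.0
shift [ 0.0006 -0.0003  0.0009] rows>= 1.0 now [ 0.5045 -0.3691  0.2047] yaw 179.11 tilt [ 0.0004 -0.0006] F [ 0.1  0.3 -0.1] op 0.0464 t 36.0
```

apply_moves(series=[{"x": 0, "y": 0, "z": -0.02, "wx": 0, "wy": 0, "wz": 0, "hand": 0}, {"x": 0, "y": 0, "z": -0.05, "wx": 0, "wy": 0, "wz": 0, "hand": 0}, {"x": 0, "y": 0, "z": -0.06, "wx": 0, "wy": 0, "wz": 0, "hand": 0}, {"x": 0, "y": 0, "z": -0.06, "wx": 0, "wy": 0, "wz": 0, "hand": 0}, {"x": 0, "y": 0, "z": -0.05, "wx": 0, "wy": 0, "wz": 0, "hand": 0}, {"x": 0, "y": 0, "z": 0, "wx": 0, "wy": 0, "wz": 0, "hand": 0}])

```text
time: 36.6
tcp_pos: [0.5027, -0.3676, 0.3909]
ee_rot: [[-1.0, 0.016, -0.007], [0.016, 1.0, 0.006], [0.007, 0.006, -1.0]]
contact_force: [0.6, -1.0, -3.1]
opening: 0.0467
```

```bash
python3 - <<'E'
from meas import *
need([0.6575,-0.0345,.36],178.5)
s=snap("wrist");save(s,"w28")
E
```

```text
turn [ 0.0009 -0.0011  0.0017] rows>= 1.0
shift [-0.1947  0.4493  0.0412] rows>= 8.0 now [ 0.5027 -0.3676  0.3909] yaw 179.11 tilt [-0.0066  0.0056] F [ 0.6 -1.  -3.1] op 0.0467 t 36.6
```

View pics/w28.png

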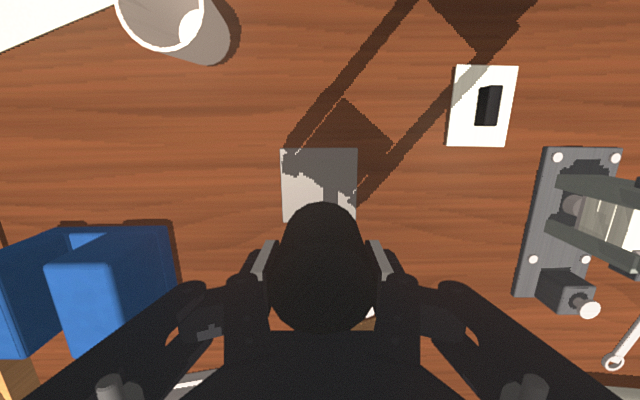

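The mallet head (322,265) is held square and the pin is visible at (590,310). I carry it over.

apply_moves(series=[{"x": -0.02, "y": 0.045, "z": 0, "wx": 0.001, "wy": -0.001, "wz": 0, "hand": 0}, {"x": -0.024, "y": 0.056, "z": 0, "wx": 0, "wy": 0, "wz": 0, "hand": 0}, {"x": -0.024, "y": 0.056, "z": 0, "wx": 0, "wy": 0, "wz": 0, "hand": 0}, {"x": -0.024, "y": 0.056, "z": 0, "wx": 0, "wy": 0, "wz": 0, "hand": 0}, {"x": -0.024, "y": 0.056, "z": 0, "wx": 0, "wy": 0, "wz": 0, "hand": 0}, {"x": -0.024, "y": 0.056, "z": 0, "wx": 0, "wy": 0, "wz": 0, "hand": 0}, {"x": -0.024, "y": 0.056, "z": 0, "wx": 0, "wy": 0, "wz": 0, "hand": 0}, {"x": -0.024, "y": 0.05, "z": 0, "wx": 0, "wy": 0, "wz": 0, "hand": 0}, {"x": 0, "y": 0, "z": 0, "wx": 0, "wy": 0, "wz": 0, "hand": 0}])

```text
time: 37.55
tcp_pos: [0.6476, -0.0343, 0.3677]
ee_rot: [[-0.999, 0.022, -0.03], [0.021, 1.0, 0.01], [0.03, 0.009, -1.0]]
contact_force: [-0.1, -0.9, -4.2]
opening: 0.0468
```

```bash
python3 - <<'E'
from meas import *
need([0.6575,-0.0345,.32],178.5)
s=snap("wrist");save(s,"w29")
E
```

```text
turn [ 0.0015 -0.0047  0.0007] rows>= 1.0
shift [-0.0132  0.      0.0636] rows>= 1.0 now [ 0.6476 -0.0343  0.3677] yaw 178.77 tilt [-0.0296  0.0099] F [-0.1 -0.9 -4.2] op 0.0468 t 37.55
```

View pics/w29.png

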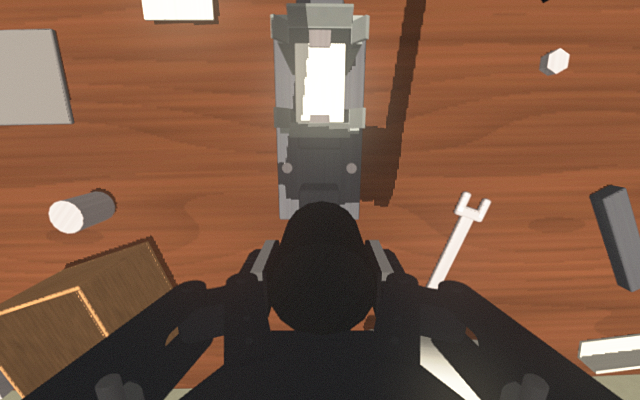

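Both catches, at (320,37) and (320,118), lie over the top blank. The mallet is above the pin block. I correct the tilt and descend.

apply_moves(series=[{"x": -0.013, "y": 0, "z": 0.005, "wx": 0.0015, "wy": -0.0047, "wz": 0, "hand": 0}, {"x": 0, "y": 0, "z": 0.025, "wx": 0, "wy": 0, "wz": 0, "hand": 0}, {"x": 0, "y": 0, "z": 0.025, "wx": 0, "wy": 0, "wz": 0, "hand": 0}, {"x": 0, "y": 0, "z": 0, "wx": 0, "wy": 0, "wz": 0, "hand": 0}, {"x": 0, "y": 0, "z": 0, "wx": 0, "wy": 0, "wz": 0, "hand": 0}])

```text
time: 38.1
tcp_pos: [0.6532, -0.0394, 0.3167]
ee_rot: [[-1.0, 0.024, -0.014], [0.024, 1.0, -0.002], [0.014, -0.003, -1.0]]
contact_force: [0.6, 0.8, -3.7]
opening: 0.0466
```

```bash
python3 - <<'E'
from meas import *
need([0.6575,-0.0345,.285],178.5)
s=snap("scene");save(s,"s29",(270,130,420,250),5)
E
```

```text
turn [-0.0005 -0.0022  0.0004] rows>= 1.0
shift [-0.0056  0.0067  0.0422] rows>= 1.0 now [ 0.6532 -0.0394  0.3167] yaw 178.63 tilt [-0.0139 -0.0025] F [ 0.6  0.8 -3.7] op 0.0466 t 38.1
```

View pics/s29.png

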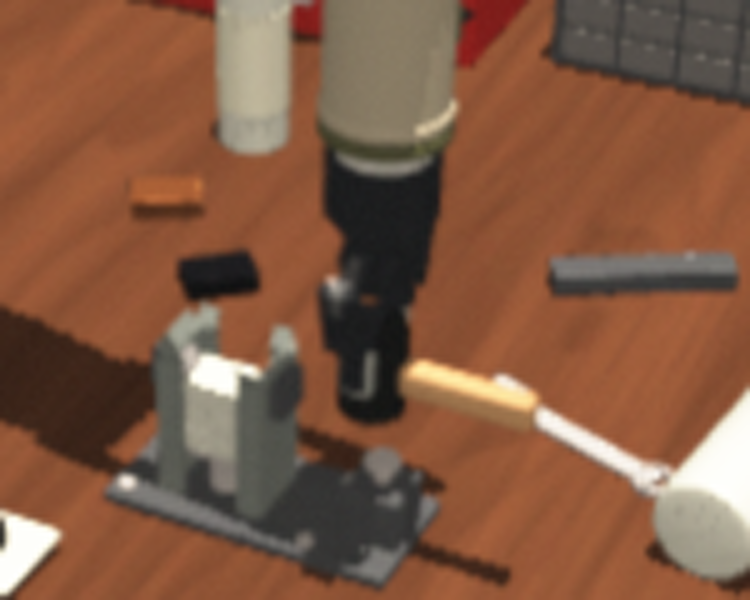

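apply_moves(series=[{"x": -0.0056, "y": 0.0067, "z": 0.005, "wx": -0.0005, "wy": -0.0022, "wz": 0, "hand": 0}, {"x": 0, "y": 0, "z": 0.015, "wx": 0, "wy": 0, "wz": 0, "hand": 0}, {"x": 0, "y": 0, "z": 0.015, "wx": 0, "wy": 0, "wz": 0, "hand": 0}, {"x": 0, "y": 0, "z": 0, "wx": 0, "wy": 0, "wz": 0, "hand": 0}, {"x": 0, "y": 0, "z": 0, "wx": 0, "wy": 0, "wz": 0, "hand": 0}])

```text
time: 38.65
tcp_pos: [0.6581, -0.0349, 0.2902]
ee_rot: [[-1.0, 0.025, 0.004], [0.025, 1.0, 0.0], [-0.004, 0.0, -1.0]]
contact_force: [-0.3, -0.0, -2.5]
opening: 0.0468
```

```bash
python3 - <<'E'
from meas import *
need([0.6575,-0.0345,.26],178.5)
E
```

```text
turn [0.     0.0006 0.0002] rows>= 1.0
shift [0.0009 0.0006 0.0402] rows>= 1.0 now [ 0.6581 -0.0349  0.2902] yaw 178.57 tilt [0.0038 0.0001] F [-0.3 -0.  -2.5] op 0.0468 t 38.65
```

apply_moves(series=[{"x": 0.001, "y": 0, "z": 0.01, "wx": 0, "wy": 0.0006, "wz": 0, "hand": 0}, {"x": 0, "y": 0, "z": 0.01, "wx": 0, "wy": 0, "wz": 0, "hand": 0}, {"x": 0, "y": 0, "z": 0.007, "wx": 0, "wy": 0, "wz": 0, "hand": 0}])

```text
time: 38.95
tcp_pos: [0.6579, -0.0349, 0.2701]
ee_rot: [[-1.0, 0.025, 0.002], [0.025, 1.0, -0.0], [-0.002, -0.0, -1.0]]
contact_force: [-1.0, -0.1, 3.3]
opening: 0.0472
```

apply_moves(series=[{"x": 0, "y": 0, "z": 0.007, "wx": 0, "wy": 0.0003, "wz": 0, "hand": 0}, {"x": 0, "y": 0, "z": 0.007, "wx": 0, "wy": 0, "wz": 0, "hand": 0}])

```text
time: 39.15
tcp_pos: [0.6583, -0.0349, 0.2607]
ee_rot: [[-1.0, 0.025, 0.001], [0.025, 1.0, -0.0], [-0.001, -0.0, -1.0]]
contact_force: [-4.9, 0.5, 5.9]
opening: 0.0465
```

apply_moves(series=[{"x": 0.0005, "y": 0, "z": 0.004, "wx": 0, "wy": 0, "wz": 0, "hand": 0}])

```text
time: 39.25
tcp_pos: [0.6584, -0.0349, 0.2595]
ee_rot: [[-1.0, 0.025, 0.003], [0.025, 1.0, -0.0], [-0.003, -0.0, -1.0]]
contact_force: [-9.9, 0.9, 23.7]
opening: 0.0469
```

apply_moves(series=[{"x": 0, "y": 0, "z": 0.003, "wx": 0, "wy": 0, "wz": 0, "hand": 0}])

```text
time: 39.35
tcp_pos: [0.6585, -0.0349, 0.2595]
ee_rot: [[-1.0, 0.025, 0.003], [0.025, 1.0, -0.001], [-0.003, -0.0, -1.0]]
contact_force: [-12.2, 2.0, 18.4]
opening: 0.0469
```

It stopped at 0.2595 (predicted 0.2597) and the force jumped, so the pin is at its stop. I raise and check it.

apply_moves(series=[{"x": 0, "y": 0, "z": 0.003, "wx": 0, "wy": 0, "wz": 0, "hand": 0}, {"x": 0, "y": 0, "z": -0.01, "wx": 0, "wy": 0, "wz": 0, "hand": 0}, {"x": 0, "y": 0, "z": -0.03, "wx": 0, "wy": 0, "wz": 0, "hand": 0}, {"x": 0, "y": 0, "z": -0.05, "wx": 0, "wy": 0, "wz": 0, "hand": 0}, {"x": 0, "y": 0, "z": -0.05, "wx": 0, "wy": 0, "wz": 0, "hand": 0}, {"x": 0, "y": 0, "z": -0.02, "wx": 0, "wy": 0, "wz": 0, "hand": 0}, {"x": 0.01, "y": -0.05, "z": 0, "wx": 0, "wy": 0, "wz": 0, "hand": 0}, {"x": 0.03, "y": -0.055, "z": 0, "wx": 0, "wy": 0, "wz": 0, "hand": 0}, {"x": 0.03, "y": -0.055, "z": 0, "wx": 0, "wy": 0, "wz": 0, "hand": 0}, {"x": 0, "y": 0, "z": 0, "wx": 0, "wy": 0, "wz": 0, "hand": 0}])

```text
time: 40.35
tcp_pos: [0.6014, -0.1555, 0.3785]
ee_rot: [[-1.0, 0.02, 0.0], [0.02, 1.0, -0.001], [-0.0, -0.001, -1.0]]
contact_force: [0.6, 0.5, -4.0]
opening: 0.0466
```

```bash
python3 - <<'E'
from meas import *
s=snap("wrist");save(s,"w30");P,ok=cloud(s);z=P[...,2]
for n,a in(("wrist",s),("scene",snap("scene"))):
    P,ok=cloud(a);m=ok&(np.hypot(P[...,0]-.6575,P[...,1]+.0345)<.011)
    print(n,m.sum(),np.percentile(P[m][:,2],[10,50,90]) if m.sum() else None)
save(a,"s30",(270,150,400,260),5)
need([0.510,-0.3695,.39],178.5)
E
```

```text
wrist 279 [0.06023665 0.06115766 0.06203706]
scene 19 [0.05856136 0.06129506 0.06476694]
turn [0.0003 0.0002 0.0014] rows>= 1.0
shift [ 0.1163 -0.293  -0.0155] rows>= 5.0 now [ 0.6029 -0.1521  0.3784] yaw 178.99 tilt [0.0011 0.0016] F [-0.3  0.6 -3.9] op 0.0467 t 40.45
```

View pics/w30.png

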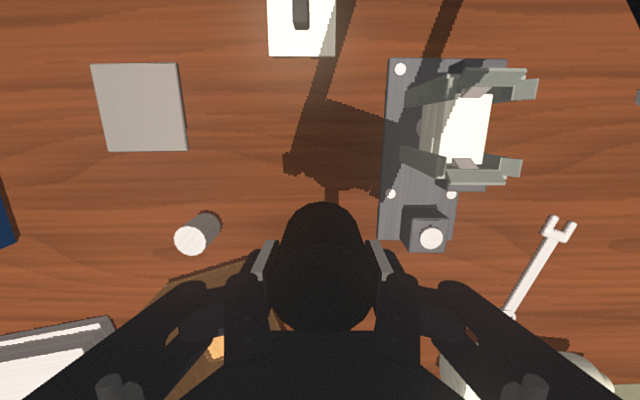

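View pics/s30.png

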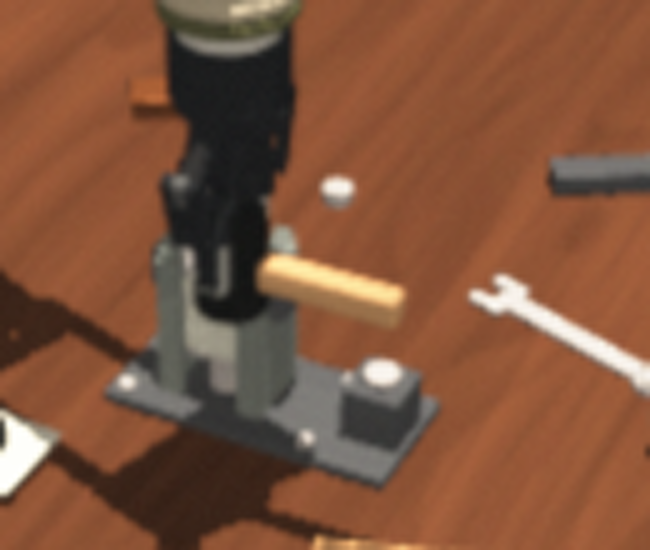

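The pin top is at z 0.0612, fully home at (431,238). Now the mallet goes back to the pad centre.

apply_moves(series=[{"x": 0.02, "y": -0.045, "z": 0, "wx": 0, "wy": 0, "wz": 0, "hand": 0}, {"x": 0.024, "y": -0.06, "z": 0, "wx": 0, "wy": 0, "wz": 0, "hand": 0}, {"x": 0.024, "y": -0.06, "z": 0, "wx": 0, "wy": 0, "wz": 0, "hand": 0}, {"x": 0.024, "y": -0.06, "z": 0, "wx": 0, "wy": 0, "wz": 0, "hand": 0}, {"x": 0.024, "y": -0.06, "z": 0, "wx": 0, "wy": 0, "wz": 0, "hand": 0}, {"x": 0, "y": 0, "z": 0, "wx": 0, "wy": 0, "wz": 0, "hand": 0}, {"x": 0, "y": 0, "z": 0, "wx": 0, "wy": 0, "wz": 0, "hand": 0}])

```text
time: 41.15
tcp_pos: [0.5149, -0.3643, 0.3715]
ee_rot: [[-1.0, 0.006, 0.0], [0.006, 1.0, 0.007], [0.0, 0.007, -1.0]]
contact_force: [0.1, -0.1, -3.3]
opening: 0.047
```

```bash
cat >> meas.py <<'E'
def pad(s):
    hsv=cv2.cvtColor(s["pixels"],cv2.COLOR_RGB2HSV);P,ok=cloud(s)
    m=ok&(abs(P[...,2]-.006)<.0025)&(hsv[...,1]<50)&(hsv[...,2]>60)&(np.hypot(P[...,0]-.507,P[...,1]+.37)<.075)
    c=(P[m][:,:2]*1000).astype(np.float32);print("pad",len(c),cv2.minAreaRect(c))
E
python3 - <<'E'
from meas import *
s=snap("wrist");save(s,"w31");pad(s)
need([0.5095,-0.3695,.26],178.8)
E
```

```text
pad 5721 ((509.62811279296875, -369.7612609863281), (99.03305053710938, 98.78025817871094), 89.48500061035156)
turn [ 0.001  -0.0001  0.0024] rows>= 1.0
shift [ 0.0071 -0.0072  0.1485] rows>= 3.0 now [ 0.5149 -0.3642  0.3714] yaw 179.68 tilt [-0.0005  0.0066] F [-0.9  0.2 -4.2] op 0.0469 t 41.2
```

View pics/w31.png

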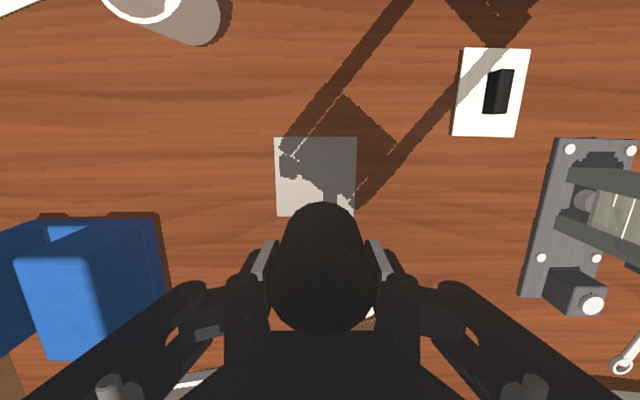

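The pad (315,176) is centred at (0.5095, -0.3695).

apply_moves(series=[{"x": 0.007, "y": -0.007, "z": 0.02, "wx": 0.001, "wy": 0, "wz": 0, "hand": 0}, {"x": 0, "y": 0, "z": 0.04, "wx": 0, "wy": 0.0005, "wz": 0, "hand": 0}, {"x": 0, "y": 0, "z": 0.04, "wx": 0, "wy": 0.0005, "wz": 0, "hand": 0}, {"x": 0, "y": 0, "z": 0.04, "wx": 0, "wy": 0.0005, "wz": 0, "hand": 0}, {"x": 0, "y": 0, "z": 0.02, "wx": 0, "wy": 0, "wz": 0, "hand": 0}, {"x": 0, "y": 0, "z": 0, "wx": 0, "wy": 0, "wz": 0, "hand": 0}, {"x": 0, "y": 0, "z": 0, "wx": 0, "wy": 0, "wz": 0, "hand": 0}])

```text
time: 41.9
tcp_pos: [0.5171, -0.3593, 0.2489]
ee_rot: [[-1.0, -0.009, -0.006], [-0.009, 1.0, -0.0], [0.006, -0.0, -1.0]]
contact_force: [0.4, 0.2, -3.0]
opening: 0.0467
```

```bash
python3 - <<'E'
from meas import *
need([0.5095,-0.3695,.205],179.5)
E
```

```text
turn [-0.     -0.001   0.0028] rows>= 1.0
shift [ 0.01   -0.0137  0.0585] rows>= 1.0 now [ 0.5171 -0.3593  0.2489] yaw -179.5 tilt [-0.0063 -0.0001] F [ 0.4  0.2 -3. ] op 0.0467 t 41.9
```

apply_moves(series=[{"x": 0.01, "y": -0.0137, "z": 0.005, "wx": 0, "wy": -0.001, "wz": 0.0028, "hand": 0}, {"x": 0, "y": 0, "z": 0.015, "wx": 0, "wy": 0, "wz": 0, "hand": 0}, {"x": 0, "y": 0, "z": 0.015, "wx": 0, "wy": 0.0005, "wz": 0, "hand": 0}, {"x": 0, "y": 0, "z": 0.01, "wx": 0, "wy": 0, "wz": 0, "hand": 0}, {"x": 0, "y": 0, "z": 0, "wx": 0, "wy": 0, "wz": 0, "hand": 0}, {"x": 0, "y": 0, "z": 0, "wx": 0, "wy": 0, "wz": 0, "hand": 0}])

```text
time: 42.5
tcp_pos: [0.5109, -0.3718, 0.2177]
ee_rot: [[-1.0, 0.01, 0.003], [0.01, 1.0, -0.005], [-0.003, -0.005, -1.0]]
contact_force: [0.4, -0.8, -3.2]
opening: 0.0466
```

```bash
python3 - <<'E'
from meas import *
need([0.5095,-0.3695,.205],179.2)
E
```

```text
turn [-0.0008  0.0005  0.0006] rows>= 1.0
shift [0.0019 0.0031 0.017 ] rows>= 1.0 now [ 0.5109 -0.3718  0.2177] yaw 179.4 tilt [ 0.0032 -0.0052] F [ 0.4 -0.8 -3.2] op 0.0466 t 42.5
```

apply_moves(series=[{"x": 0.002, "y": 0.003, "z": 0.004, "wx": -0.0008, "wy": 0.0005, "wz": 0, "hand": 0}, {"x": 0, "y": 0, "z": 0.006, "wx": 0, "wy": 0, "wz": 0, "hand": 0}, {"x": 0, "y": 0, "z": 0.003, "wx": 0, "wy": 0, "wz": 0, "hand": 0}, {"x": 0, "y": 0, "z": 0, "wx": 0, "wy": 0, "wz": 0, "hand": 0}])

```text
time: 42.9
tcp_pos: [0.5096, -0.3693, 0.2077]
ee_rot: [[-1.0, 0.01, 0.0], [0.01, 1.0, -0.0], [-0.0, -0.0, -1.0]]
contact_force: [0.1, -0.2, -3.5]
opening: 0.047
```

```bash
python3 - <<'E'
from meas import *
need([0.5095,-0.3695,.205],179.2)
E
```

```text
turn [-0.      0.0001  0.0006] rows>= 1.0
shift [ 0.0002 -0.0002  0.0036] rows>= 1.0 now [ 0.5096 -0.3693  0.2077] yaw 179.42 tilt [ 0.0004 -0.0001] F [ 0.1 -0.2 -3.5] op 0.047 t 42.9
```

apply_moves(series=[{"x": 0, "y": 0, "z": 0.003, "wx": 0, "wy": 0, "wz": 0, "hand": 0}, {"x": 0, "y": 0, "z": 0.002, "wx": 0, "wy": 0, "wz": 0, "hand": 0}])

```text
time: 43.1
tcp_pos: [0.5099, -0.3695, 0.2047]
ee_rot: [[-1.0, 0.01, 0.001], [0.01, 1.0, -0.001], [-0.001, -0.001, -1.0]]
contact_force: [-4.6, 3.7, 8.2]
opening: 0.0467
```

apply_moves(series=[{"x": 0, "y": 0, "z": 0.002, "wx": 0, "wy": 0, "wz": 0, "hand": 0}])

```text
time: 43.2
tcp_pos: [0.51, -0.3696, 0.2047]
ee_rot: [[-1.0, 0.01, 0.001], [0.01, 1.0, -0.0], [-0.001, -0.0, -1.0]]
contact_force: [-9.5, 6.5, 16.4]
opening: 0.0467
```

Touching the pad at 0.2047, the same height as the grasp. I relax, release and rise.

apply_moves(series=[{"x": 0, "y": 0, "z": 0, "wx": 0, "wy": 0, "wz": 0, "hand": 0}, {"x": 0, "y": 0, "z": 0, "wx": 0, "wy": 0, "wz": 0, "hand": 0.7}, {"x": 0, "y": 0, "z": 0, "wx": 0, "wy": 0, "wz": 0, "hand": 1}, {"x": 0, "y": 0, "z": 0, "wx": 0, "wy": 0, "wz": 0, "hand": 1}, {"x": 0, "y": 0, "z": 0, "wx": 0, "wy": 0, "wz": 0, "hand": 1}, {"x": 0, "y": 0, "z": -0.02, "wx": 0, "wy": 0, "wz": 0, "hand": 1}, {"x": 0, "y": 0, "z": -0.05, "wx": 0, "wy": 0, "wz": 0, "hand": 1}, {"x": 0, "y": 0, "z": -0.06, "wx": 0, "wy": 0, "wz": 0, "hand": 1}, {"x": 0, "y": 0, "z": -0.06, "wx": 0, "wy": 0, "wz": 0, "hand": 1}, {"x": 0, "y": 0, "z": -0.05, "wx": 0, "wy": 0, "wz": 0, "hand": 1}])

```text
time: 44.2
tcp_pos: [0.5083, -0.3682, 0.3882]
ee_rot: [[-1.0, 0.01, -0.006], [0.01, 1.0, 0.005], [0.006, 0.005, -1.0]]
contact_force: [0.6, -0.3, 1.0]
opening: 0.0854
```

```bash
python3 - <<'E'
from meas import *
s=snap("wrist");save(s,"w32");mallet(s);pad(s)
need([0.414,-0.1738,.30],178.3)
E
```

```text
head top n 1479 circ [ 510.4 -369.8] 23.8 mean [ 509.4 -369.8] z [0.0697 0.0711 0.0723]
handle 947 ((582.80615234375, -370.4136047363281), (17.733728408813477, 86.21359252929688), 89.62582397460938) z 0.049429421418549835
pad 3976 ((509.61181640625, -369.56121826171875), (100.17182922363281, 98.07304382324219), 89.36614990234375)
pad 3957 ((509.61138916015625, -369.5956726074219), (99.91902160644531, 98.07304382324219), 89.36614990234375)
turn [-0.0002  0.0003  0.0031] rows>= 1.0
shift [0.1349 0.2565 0.1288] rows>= 5.0 now [ 0.5094 -0.3691  0.3966] yaw 179.43 tilt [ 0.0018 -0.0013] F [ 2.1 -0.5  6. ] op 0.0854 t 44.25
```

View pics/w32.png

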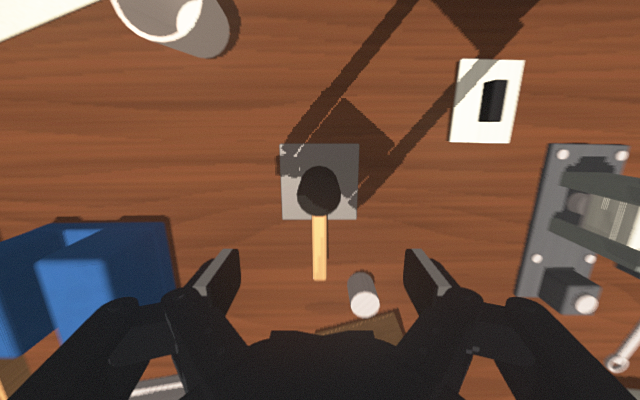

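The mallet stands upright at (320,190), within 1 mm of the pad centre. Next is the cap at (490,100).

apply_moves(series=[{"x": 0.022, "y": 0.042, "z": 0, "wx": 0, "wy": 0, "wz": 0.003, "hand": 1}, {"x": 0.022, "y": 0.042, "z": 0, "wx": 0, "wy": 0, "wz": 0, "hand": 1}, {"x": 0.022, "y": 0.042, "z": 0, "wx": 0, "wy": 0, "wz": 0, "hand": 1}, {"x": 0.022, "y": 0.042, "z": 0, "wx": 0, "wy": 0, "wz": 0, "hand": 1}, {"x": 0.022, "y": 0.042, "z": 0, "wx": 0, "wy": 0, "wz": 0, "hand": 1}, {"x": 0.022, "y": 0.042, "z": 0, "wx": 0, "wy": 0, "wz": 0, "hand": 1}, {"x": 0, "y": 0, "z": 0.04, "wx": 0, "wy": 0, "wz": 0, "hand": 1}, {"x": 0, "y": 0, "z": 0.04, "wx": 0, "wy": 0, "wz": 0, "hand": 1}, {"x": 0, "y": 0, "z": 0, "wx": 0, "wy": 0, "wz": 0, "hand": 1}, {"x": 0, "y": 0, "z": 0, "wx": 0, "wy": 0, "wz": 0, "hand": 1}])

```text
time: 45.25
tcp_pos: [0.4135, -0.1721, 0.35]
ee_rot: [[-0.999, 0.03, 0.024], [0.03, 0.999, -0.015], [-0.025, -0.015, -1.0]]
contact_force: [0.1, -0.3, -0.0]
opening: 0.0854
```

```bash
cat >> meas.py <<'E'
def cap(s,z0=0.012,c0=(.414,-.174)):
    P,ok=cloud(s);z=P[...,2]; near=ok&(np.hypot(P[...,0]-c0[0],P[...,1]-c0[1])<.07)
    m=near&(abs(z-z0-.028)<.004);c=P[m];print("grip",len(c),"z",np.round(np.median(c[:,2]),4),cv2.minAreaRect((c[:,:2]*1000).astype(np.float32)))
    m=near&(abs(z-z0-.004)<.0035);c=P[m];print("plate",len(c),"z",np.round(np.median(c[:,2]),4),cv2.minAreaRect((c[:,:2]*1000).astype(np.float32)))
    A=np.c_[c[:,:2]-c[:,:2].mean(0),np.ones(len(c))];print("plane slopes x,y, z:",np.round(np.linalg.lstsq(A,c[:,2],rcond=None)[0],4))
E
python3 - <<'E'
from meas import *
s=snap("wrist");save(s,"w33");cap(s)
need([0.414,-0.1738,.21],178.4)
E
```

```text
grip 623 z 0.0402 ((413.6204833984375, -173.63064575195312), (15.284640312194824, 43.33306884765625), 87.95145416259766)
plate 4481 z 0.0163 ((413.8699951171875, -173.89552307128906), (72.12346649169922, 90.72792053222656), 88.54398345947266)
plane slopes x,y, z: [ 0.0004 -0.0013  0.0163]
turn [-0.0023  0.0039 -0.0004] rows>= 1.0
shift [-0.0008 -0.0021  0.1865] rows>= 3.0 now [ 0.4135 -0.1722  0.3499] yaw 178.28 tilt [ 0.024  -0.0152] F [-0.1  0.5  0. ] op 0.0852 t 45.3
```

View pics/w33.png

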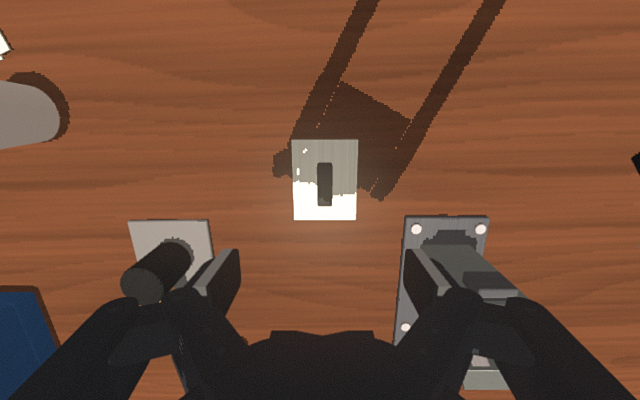

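The cap at (324,180) is unmoved and level. I correct the tilt and descend.

apply_moves(series=[{"x": 0, "y": -0.002, "z": 0.01, "wx": -0.0023, "wy": 0.0039, "wz": 0, "hand": 1}, {"x": 0, "y": 0, "z": 0.04, "wx": 0, "wy": 0.0005, "wz": 0, "hand": 1}, {"x": 0, "y": 0, "z": 0.04, "wx": 0, "wy": 0.0005, "wz": 0, "hand": 1}, {"x": 0, "y": 0, "z": 0.04, "wx": 0, "wy": 0.0005, "wz": 0, "hand": 1}, {"x": 0, "y": 0, "z": 0.03, "wx": 0, "wy": 0, "wz": 0, "hand": 1}, {"x": 0, "y": 0, "z": 0, "wx": 0, "wy": 0, "wz": 0, "hand": 1}, {"x": 0, "y": 0, "z": 0, "wx": 0, "wy": 0, "wz": 0, "hand": 1}])

```text
time: 46.0
tcp_pos: [0.4173, -0.1784, 0.2345]
ee_rot: [[-0.999, 0.033, -0.006], [0.033, 0.999, -0.002], [0.005, -0.002, -1.0]]
contact_force: [0.3, -0.3, 0.0]
opening: 0.0855
```

```bash
python3 - <<'E'
from meas import *
need([0.414,-0.1738,.197],178.4)
E
```

```text
turn [-0.0003 -0.0009 -0.0008] rows>= 1.0
shift [0.0046 0.0059 0.05  ] rows>= 1.0 now [ 0.4173 -0.1784  0.2345] yaw 178.11 tilt [-0.0055 -0.002 ] F [ 0.3 -0.3  0. ] op 0.0855 t 46.0
```

apply_moves(series=[{"x": 0.0046, "y": 0.006, "z": 0.005, "wx": -0.0003, "wy": -0.0009, "wz": -0.0008, "hand": 1}, {"x": 0, "y": 0, "z": 0.015, "wx": 0, "wy": 0, "wz": 0, "hand": 1}, {"x": 0, "y": 0, "z": 0.015, "wx": 0, "wy": 0.0005, "wz": 0, "hand": 1}, {"x": 0, "y": 0, "z": 0.01, "wx": 0, "wy": 0, "wz": 0, "hand": 1}, {"x": 0, "y": 0, "z": 0, "wx": 0, "wy": 0, "wz": 0, "hand": 1}, {"x": 0, "y": 0, "z": 0, "wx": 0, "wy": 0, "wz": 0, "hand": 1}])

```text
time: 46.6
tcp_pos: [0.4158, -0.1747, 0.2025]
ee_rot: [[-1.0, 0.028, 0.003], [0.028, 1.0, -0.003], [-0.003, -0.003, -1.0]]
contact_force: [0.2, -0.5, 0.3]
opening: 0.0853
```

```bash
python3 - <<'E'
from meas import *
need([0.414,-0.1738,.197],178.4)
E
```

```text
turn [-0.0005  0.0004  0.    ] rows>= 1.0
shift [0.0024 0.0011 0.0073] rows>= 1.0 now [ 0.4158 -0.1747  0.2025] yaw 178.42 tilt [ 0.0027 -0.003 ] F [ 0.2 -0.5  0.3] op 0.0853 t 46.6
```

apply_moves(series=[{"x": 0.0024, "y": 0.001, "z": 0.006, "wx": -0.0005, "wy": 0.0004, "wz": 0, "hand": 1}, {"x": 0, "y": 0, "z": 0.002, "wx": 0, "wy": 0, "wz": 0, "hand": 1}, {"x": 0, "y": 0, "z": 0, "wx": 0, "wy": 0, "wz": 0, "hand": 0.4}, {"x": 0, "y": 0, "z": 0, "wx": 0, "wy": 0, "wz": 0, "hand": 0.3}, {"x": 0, "y": 0, "z": 0, "wx": 0, "wy": 0, "wz": 0, "hand": 0}, {"x": 0, "y": 0, "z": 0, "wx": 0, "wy": 0, "wz": 0, "hand": 0}, {"x": 0, "y": 0, "z": 0, "wx": 0, "wy": 0, "wz": 0, "hand": 0}, {"x": 0, "y": 0, "z": 0, "wx": 0, "wy": 0, "wz": 0, "hand": 0}])

```text
time: 47.4
tcp_pos: [0.4145, -0.1741, 0.1972]
ee_rot: [[-1.0, 0.028, 0.002], [0.028, 1.0, -0.0], [-0.002, -0.0, -1.0]]
contact_force: [-0.1, 0.3, -1.9]
opening: 0.0144
```

```bash
python3 - <<'E'
from meas import *
need([0.538,-0.031,.42],178.3)
E
```

```text
turn [-0.      0.0003  0.0003] rows>= 1.0
shift [-0.1589  0.1956 -0.297 ] rows>= 6.0 now [ 0.4145 -0.1741  0.1972] yaw 178.42 tilt [ 0.0018 -0.0004] F [-0.1  0.3 -1.9] op 0.0144 t 47.4
```

apply_moves(series=[{"x": 0, "y": 0, "z": -0.03, "wx": 0, "wy": 0, "wz": 0, "hand": 0}, {"x": 0, "y": 0, "z": -0.055, "wx": 0, "wy": 0, "wz": 0, "hand": 0}, {"x": 0, "y": 0, "z": -0.06, "wx": 0, "wy": 0, "wz": 0, "hand": 0}, {"x": 0, "y": 0, "z": -0.06, "wx": 0, "wy": 0, "wz": 0, "hand": 0}, {"x": 0, "y": 0, "z": -0.05, "wx": 0, "wy": 0, "wz": 0, "hand": 0}, {"x": -0.032, "y": 0.04, "z": 0, "wx": 0, "wy": 0, "wz": 0, "hand": 0}, {"x": -0.04, "y": 0.048, "z": 0, "wx": 0, "wy": 0, "wz": 0, "hand": 0}, {"x": -0.04, "y": 0.048, "z": 0, "wx": 0, "wy": 0, "wz": 0, "hand": 0}, {"x": -0.04, "y": 0.048, "z": 0, "wx": 0, "wy": 0, "wz": 0, "hand": 0}, {"x": 0, "y": 0, "z": 0, "wx": 0, "wy": 0, "wz": 0, "hand": 0}])

```text
time: 48.4
tcp_pos: [0.5343, -0.0352, 0.3944]
ee_rot: [[-0.999, 0.034, 0.0], [0.034, 0.999, 0.002], [0.0, 0.002, -1.0]]
contact_force: [-1.3, -0.1, -0.9]
opening: 0.014
```

```bash
python3 - <<'E'
from meas import *
need([0.538,-0.031,.35],178.3)
s=snap("wrist");save(s,"w34")
E
```

```text
turn [ 0.0003 -0.     -0.0007] rows>= 1.0
shift [-0.0048  0.0057  0.0592] rows>= 1.0 now [ 0.5343 -0.0352  0.3944] yaw 178.05 tilt [0.    0.002] F [-1.3 -0.1 -0.9] op 0.014 t 48.4
```

View pics/w34.png

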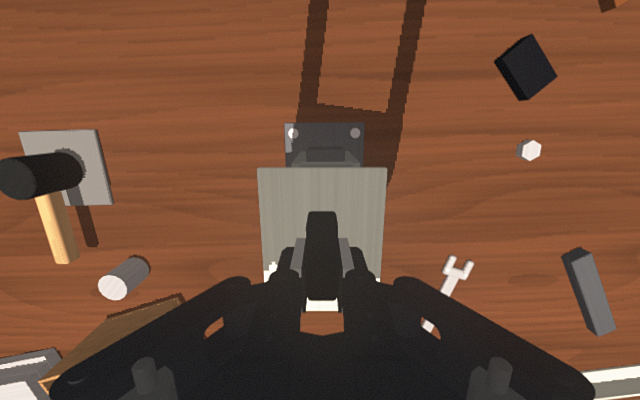

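The cap is held level over the mouth at (322,230).

apply_moves(series=[{"x": -0.005, "y": 0.006, "z": 0.015, "wx": 0, "wy": 0, "wz": -0.0007, "hand": 0}, {"x": 0, "y": 0, "z": 0.02, "wx": 0, "wy": 0, "wz": 0, "hand": 0}, {"x": 0, "y": 0, "z": 0.015, "wx": 0, "wy": 0, "wz": 0, "hand": 0}, {"x": 0, "y": 0, "z": 0, "wx": 0, "wy": 0, "wz": 0, "hand": 0}, {"x": 0, "y": 0, "z": 0, "wx": 0, "wy": 0, "wz": 0, "hand": 0}])

```text
time: 48.95
tcp_pos: [0.5349, -0.0345, 0.3509]
ee_rot: [[-0.999, 0.033, -0.006], [0.033, 0.999, 0.0], [0.006, 0.0, -1.0]]
contact_force: [0.4, 0.5, -1.3]
opening: 0.0144
```

```bash
python3 - <<'E'
from meas import *
need([0.5375,-0.0305,.322],178.3)
E
```

```text
turn [ 0.     -0.001  -0.0005] rows>= 1.0
shift [-0.0033  0.0055  0.0386] rows>= 1.0 now [ 0.5349 -0.0345  0.3509] yaw 178.13 tilt [-0.0061  0.0004] F [ 0.4  0.5 -1.3] op 0.0144 t 48.95
```

apply_moves(series=[{"x": -0.0033, "y": 0.0055, "z": 0.004, "wx": 0, "wy": -0.001, "wz": -0.0005, "hand": 0}, {"x": 0, "y": 0, "z": 0.005, "wx": 0, "wy": 0, "wz": 0, "hand": 0}, {"x": 0, "y": 0, "z": 0, "wx": 0, "wy": 0, "wz": 0, "hand": 0}, {"x": 0, "y": 0, "z": 0, "wx": 0, "wy": 0, "wz": 0, "hand": 0}])

```text
time: 49.35
tcp_pos: [0.5377, -0.0311, 0.3447]
ee_rot: [[-1.0, 0.031, 0.003], [0.031, 1.0, -0.0], [-0.003, -0.0, -1.0]]
contact_force: [0.3, 0.0, -2.1]
opening: 0.0143
```

```bash
python3 - <<'E'
from meas import *
need([0.5375,-0.0305,.322],178.3)
E
```

```text
turn [-0.      0.0004 -0.0002] rows>= 1.0
shift [0.0003 0.0008 0.0303] rows>= 1.0 now [ 0.5377 -0.0311  0.3447] yaw 178.22 tilt [ 0.0026 -0.0001] F [ 0.3  0.  -2.1] op 0.0143 t 49.35
```

apply_moves(series=[{"x": 0, "y": 0.0005, "z": 0.009, "wx": 0, "wy": 0.0004, "wz": 0, "hand": 0}, {"x": 0, "y": 0, "z": 0.009, "wx": 0, "wy": 0, "wz": 0, "hand": 0}, {"x": 0, "y": 0, "z": 0.009, "wx": 0, "wy": 0.0003, "wz": 0, "hand": 0}, {"x": 0, "y": 0, "z": 0, "wx": 0, "wy": 0, "wz": 0, "hand": 0}])

```text
time: 49.75
tcp_pos: [0.5378, -0.0306, 0.3231]
ee_rot: [[-1.0, 0.031, -0.001], [0.031, 1.0, -0.0], [0.001, -0.0, -1.0]]
contact_force: [-0.3, 0.3, -1.8]
opening: 0.0146
```

```bash
python3 - <<'E'
from meas import *
need([0.5375,-0.0305,.319],178.3)
E
```

```text
turn [-0.     -0.0002 -0.0002] rows>= 1.0
shift [0.0004 0.0002 0.0055] rows>= 1.0 now [ 0.5378 -0.0306  0.3231] yaw 178.24 tilt [-0.0014 -0.0001] F [-0.3  0.3 -1.8] op 0.0146 t 49.75
```

apply_moves(series=[{"x": 0, "y": 0, "z": 0.004, "wx": 0, "wy": 0, "wz": 0, "hand": 0}, {"x": 0, "y": 0, "z": 0.003, "wx": 0, "wy": 0, "wz": 0, "hand": 0}])

```text
time: 49.95
tcp_pos: [0.538, -0.0307, 0.319]
ee_rot: [[-1.0, 0.031, -0.001], [0.031, 1.0, -0.0], [0.001, -0.0, -1.0]]
contact_force: [-12.1, 2.7, 22.7]
opening: 0.0143
```

apply_moves(series=[{"x": 0, "y": 0, "z": 0.002, "wx": 0, "wy": 0, "wz": 0, "hand": 0}])

```text
time: 50.05
tcp_pos: [0.538, -0.0306, 0.3191]
ee_rot: [[-1.0, 0.031, -0.001], [0.031, 1.0, -0.0], [0.001, -0.0, -1.0]]
contact_force: [-8.6, 0.8, 13.8]
opening: 0.0145
```

Seated at 0.319. I relax, release, rise and look.

apply_moves(series=[{"x": 0, "y": 0, "z": 0, "wx": 0, "wy": 0, "wz": 0, "hand": 0}, {"x": 0, "y": 0, "z": 0, "wx": 0, "wy": 0, "wz": 0, "hand": 0.4}, {"x": 0, "y": 0, "z": 0, "wx": 0, "wy": 0, "wz": 0, "hand": 0.8}, {"x": 0, "y": 0, "z": 0, "wx": 0, "wy": 0, "wz": 0, "hand": 1}, {"x": 0, "y": 0, "z": 0, "wx": 0, "wy": 0, "wz": 0, "hand": 1}, {"x": 0, "y": 0, "z": -0.02, "wx": 0, "wy": 0, "wz": 0, "hand": 1}, {"x": 0, "y": 0, "z": -0.05, "wx": 0, "wy": 0, "wz": 0, "hand": 1}, {"x": 0, "y": 0, "z": -0.06, "wx": 0, "wy": 0, "wz": 0, "hand": 1}, {"x": 0, "y": 0, "z": 0, "wx": 0, "wy": 0, "wz": 0, "hand": 1}, {"x": 0, "y": 0, "z": 0, "wx": 0, "wy": 0, "wz": 0, "hand": 1}])

```text
time: 51.05
tcp_pos: [0.5377, -0.0306, 0.4236]
ee_rot: [[-1.0, 0.031, 0.0], [0.031, 1.0, -0.001], [-0.0, -0.0, -1.0]]
contact_force: [-0.5, 0.4, -0.6]
opening: 0.0853
```

```bash
python3 - <<'E'
from meas import *
s=snap("wrist");save(s,"w35");cap(s,0.134,(.538,-.031))
P,ok=cloud(s);m=ok&(np.hypot(P[...,0]-.6575,P[...,1]+.0345)<.011);print("pin",m.sum(),np.percentile(P[m][:,2],[10,50,90]) if m.sum() else None)
a=snap("scene");save(a,"s35",(270,130,420,250),5)
need([0.40,0.2,.42],178.3)
E
```

```text
grip 867 z 0.1623 ((537.201416015625, -30.574054718017578), (15.234575271606445, 43.48393630981445), 88.40987396240234)
plate 6044 z 0.1385 ((537.6318359375, -30.45111846923828), (72.20260620117188, 91.62223815917969), 88.17577362060547)
plane slopes x,y, z: [ 0.0002 -0.0016  0.1385]
pin 187 [0.06044101 0.06124943 0.06213335]
turn [-0.0001  0.0001 -0.0002] rows>= 1.0
shift [0.1928 0.3018 0.0043] rows>= 6.0 now [ 0.5378 -0.0306  0.4233] yaw 178.25 tilt [ 0.0004 -0.0005] F [-0.  -0.4  1. ] op 0.0852 t 51.15
```

View pics/w35.png

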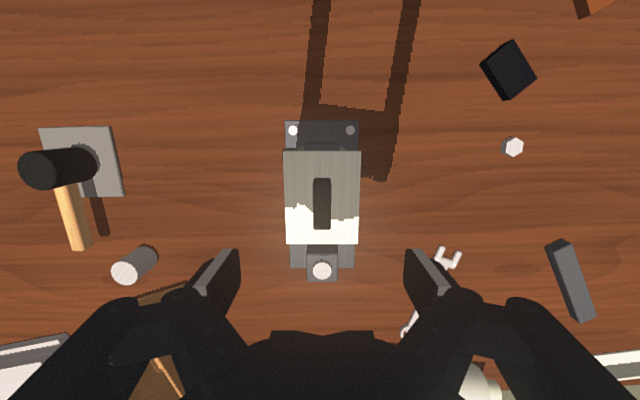

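View pics/s35.png

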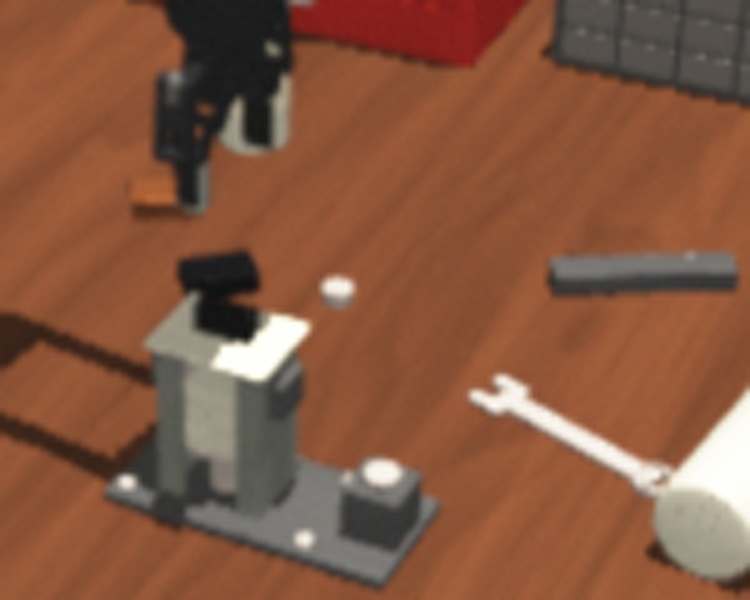

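The cap is level, with its plate at z 0.1385 exactly as at the start. I move the arm aside and take a last top view.

apply_moves(series=[{"x": 0.03, "y": 0.05, "z": 0, "wx": 0, "wy": 0, "wz": 0, "hand": 1}, {"x": 0.03, "y": 0.05, "z": 0, "wx": 0, "wy": 0, "wz": 0, "hand": 1}, {"x": 0.03, "y": 0.05, "z": 0, "wx": 0, "wy": 0, "wz": 0, "hand": 1}, {"x": 0.03, "y": 0.05, "z": 0, "wx": 0, "wy": 0, "wz": 0, "hand": 1}, {"x": 0.03, "y": 0.05, "z": 0, "wx": 0, "wy": 0, "wz": 0, "hand": 1}, {"x": 0.03, "y": 0.05, "z": 0, "wx": 0, "wy": 0, "wz": 0, "hand": 1}, {"x": 0.02, "y": 0.05, "z": 0, "wx": 0, "wy": 0, "wz": 0, "hand": 1}, {"x": 0, "y": 0, "z": 0, "wx": 0, "wy": 0, "wz": 0, "hand": 1}, {"x": 0, "y": 0, "z": 0, "wx": 0, "wy": 0, "wz": 0, "hand": 1}])

```text
time: 52.05
tcp_pos: [0.388, 0.2443, 0.4126]
ee_rot: [[-0.999, 0.033, -0.016], [0.033, 0.999, -0.004], [0.016, -0.005, -1.0]]
contact_force: [-0.9, -1.1, -0.3]
opening: 0.0853
```

```bash
python3 - <<'E'
from meas import *
st();s=snap("top");save(s,"t36");s=snap("scene");save(s,"s36")
E
```

```text
t 52.05 tcp [0.388  0.2443 0.4126] F [-0.9 -1.1 -0.3] open 0.0853 q [ 25.7 -14.7 105.7   0.2  89.9 -62.4]
```

View pics/t36.png

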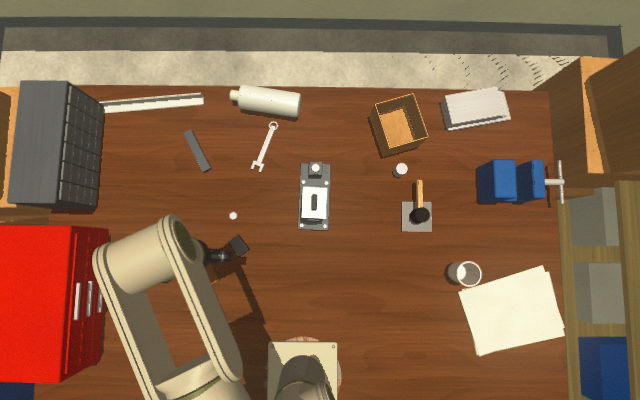

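View pics/s36.png

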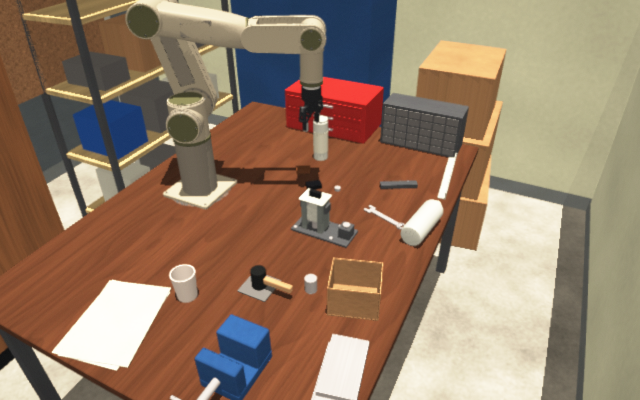

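No aluminium blank is left on the bench. The capped magazine is at (314,202), the mallet on its pad at (418,215), and the visible bystanders are where they started. I hand the job in.

```bash
python3 -c "
from cell import ctrl
print(ctrl.job_done())"
```

```text
the job is handed in; nothing more can be done
None
```

The job is finished and handed in at about 52 s, and none of my final checks failed or disagreed. No verdict was reported.

- **Cap off:** I took the cap off and set it on clear bench at about (0.414, -0.174).
- **Blanks:** Three aluminium blanks were present. I pushed each one past the catches and released it. Each top then rose to z 0.100, level, and a later picture showed both catches over the top blank. I left the black and brown look-alikes alone.
- **Lock pin:** I pressed the pin home with the mallet head, held by the head. It stopped at the predicted height and its top read z 0.061, which is fully home.
- **Mallet:** It stands upright, with its head within about 1 mm of the pad centre.
- **Cap on:** The plate reads z 0.1385, the same as at the start. It is level to within 0.1° and within about 1 mm of its starting position.
- **Forces and surroundings:** While I set the cap down on the bench, the wrist force briefly reached about 41 N on contact. It was force through the held cap, not the gripper body, well under the 120 N wrist limit. The last top view showed no blank left on the bench. The arm hid the brown look-alike and the spray can in that view. The scene picture shows the can in its place, and everything else visible was where it started.

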